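# Snap the board clip onto the holder's rod and slide it home

## Task

Take the orange C-shaped clip from the mat and press it, gap downwards, onto the bare part of the sprung steel rod of the board holder until it snaps fully on, at least a finger's width clear of the black carrier of the green circuit board. Then slide it along the rod until its end rests against the carrier, and let go. Press with feeling so that the rod never goes down onto its stop, push against the carrier gently, with no more than about 15 newtons, and leave everything else where it is.

Things in the scene. Friction and masses are not known exactly. Their poses are not given: they have to be found in the camera images.
- clip_grip (a point): Centre of the grip tab of the orange clip: grasp here. Tab: upright slab 10 mm thick (x), 34 mm long (y), 41 mm tall (24 mm below to 17 mm above this point). Below it a head 21 mm wide, 24 to 29 mm below this point, then the jaws. x across the bore, y along it (ends alike), z up. At the start 49 mm above the table, the clip standing gap down on a 2 mm mat among two others
- clip_bore (a point): Centre of the orange clip's bore, 35 mm below clip_grip, half-way along the clip's 34 mm length; on the rod's axis when fully on. Same axes. For a 12 mm rod; the gap below is 8 mm, between round lips 5 mm below this point, with flared tips 21 mm apart 12 mm below it
- rod_mid (a point): Middle of the axis of the board holder's steel rod: 12 mm thick, level, 80 mm above the table at rest, 242 mm long between end blocks 26 x 20 x 22 mm. y along the rod towards the carrier, x level across it, z up. Base plate below: 130 x 310 mm, 12 mm thick, fixed
- board_face (a point): Point on the rod's axis in the flat face of the black board carrier (30 mm across, 18 mm long, 18 mm tall: top 9 mm above the axis). The rod is bare on the -y side of it; carrier and green board (10 to 66 mm towards +x) lie on the +y side. Same axes as rod_mid. Locked 20 to 70 mm from rod_mid; it does not give. Clip home: clip_bore 17 mm from this point
- clip: The whole orange plastic clip, about 50 g, 64 mm tall; origin under its centre, 12 mm below clip_bore, same axes. Pressed down over the rod its jaws spring apart at about 5 to 9 N, then snap shut under the rod, and its head bottoms on the rod. On the rod it drags by a few newtons when slid
- bridge (a joint): How far the sprung rod (with end blocks, carrier and rod_mid) has sunk, in m: 0 at rest, hard stop at 0.035, which must not be reached. It moves in height only: holds up to about 0.5 N downwards, then sinks 1 mm per further 0.35 N, slowly damped, and rises when let go. So it sinks away while the clip is being pressed on
- carrier: The black block on the rod that carries the green board; origin at board_face, same axes. Locked on the rod, does not give; goes up and down with the rod
- clip_blue: look-alike clip in blue, 57 mm tall, stands on the mat; leave alone; origin under its centre
- clip_grey: look-alike clip in grey, 57 mm tall, stands on the mat; leave alone; origin under its centre
- spool: red solder spool, 54 mm across, 40 mm tall, stands on the table; leave alone; origin under its centre
- screwdriver: screwdriver lying on the table; leave alone
- tape_measure: black and red tape measure, 65 x 35 x 60 mm; leave alone; origin under its centre
- brush: red brush lying on the table; leave alone
- flux_jar: small amber jar, 48 mm across, 55 mm tall; leave alone; origin under its centre
Things that resemble listed ones, but are neither listed nor needed, are in the scene too. Several things look just like the clip: the one meant starts farthest to the robot's left.

How it is judged:
On the way, in this order (a step that is already met when the one before it is completed fails the run):
1. the orange clip is snapped onto the rod, its end at least 10 mm clear of the carrier (x of clip_bore in the frame of rod_mid between -0.0025 and 0.0025 m and z of clip_bore in the frame of rod_mid between -0.0025 and 0.0025 m and angle between the y axis of clip_bore and the y axis of rod_mid, either way round below 0.1 rad and y of clip_bore in the frame of board_face below -0.027 m), for 0.2 s.
2. still on the rod, the clip has been slid up to the carrier (gap under 2 mm) (x of clip_bore in the frame of rod_mid between -0.0025 and 0.0025 m and z of clip_bore in the frame of rod_mid between -0.0025 and 0.0025 m and angle between the y axis of clip_bore and the y axis of rod_mid, either way round below 0.1 rad and y of clip_bore in the frame of board_face above -0.019 m), for 0.2 s.
At the end, for the whole second after the job is handed in: The orange clip is on the rod: bore within 2.5 mm of the rod's axis sideways and in height and within 0.1 rad of its direction, the clip's end within 2 mm of the carrier's face, at rest and released (all of step 2 and linear speed of clip below 0.01 m/s); the robot touches nothing.
It fails at once if the rod was pressed down onto its stop (sunk by more than 33 mm) (value of joint bridge above 0.033 m).
It fails at once if the clip was pushed against the carrier harder than 20 N (contact force between clip and carrier above 20 N).
It fails at once if another thing on the table shifted by more than 20 mm (distance of any of clip_blue, clip_grey, spool, screwdriver, tape_measure, brush, flux_jar from where it was at the start of the episode above 0.02 m).
It also fails if it takes over 48 s, if anything falls off the work surface, if the arm or the gripper's body presses on something with over 40 N, if the wrist force passes 120 N, or if a joint passes its speed limit or range.

## Robot

A 6-joint arm with a two-finger parallel gripper is mounted at the origin on the work surface. World frame = base frame: x ahead of the robot, y to its left, z up, the work surface at z = 0. Lengths are in m, angles in rad, forces in N, time in s.
With the tool pointing down it reaches from about 0.35 to 0.775 m from the base axis. Payload 5.5 kg.
Tool frame: the origin (TCP) lies at the very end of the fingers, on their centre line; the grasp point (between the pads) lies 19 mm behind it; x points along the fingers, y is the direction in which the jaws open and shut, and the axes are right-handed (so a half turn about x gives the same grasp; the last joint's range is limited). The gripper opens to 85 mm and grips with 20 to 120 N. Pads are 22 mm wide; open, the fingers measure 114 mm over their backs; the gripper's body (76 mm by 85 mm) begins 54 mm behind the grasp point. The pads swing forward as they close: fully open they stand 13 mm farther back than shut.
Start: joints at [1.209, 0.313, 0.046, 1.304, 0, 1.431], TCP at [0.127, 0.561, 0.199] pointing down, gripper open.
Joint ranges: [-2.76, 2.76], [-0.86, 1.69], [-1.03, 1.26], [-2.2, 2.34], [-1.47, 1.5], [-3.14, 3.14]. Speed limits (rad/s): [2.57, 2.57, 3.14, 3.14, 3.14, 3.14].

## Interface

Orientations are given as a unit quaternion [w, x, y, z].
In Python, from workcell import readout, cams, env, finder gives the robot as it stands.
- The arm moves only by the tool drive_tool, never from a script. Its argument "moves" is a list that holds one entry, the list of rows, each a list of 7 numbers: the shift along the tool's x, y, z in m, then the turn, a rotation vector about the tool's x, y, z in rad, then the closure in counts, from 0 (fully open) to 255 (shut). A call has exactly 5 rows; each row is the pose to reach, as a shift and turn from the pose measured when the call began, along the tool's axes at that moment; what a row does not reach only later rows make up. A row lasts 1/8 s, in which the tool goes at most 62.5 mm and 10.7 degrees, less where a joint would pass 70% of its speed; a pose out of reach is approached as far as the arm can. A call with a gripper value outside its range is refused whole. The fingers move at their own pace and stop on an object; "squeeze" is the grip in N (left out, the last holds). Time passes only in rows, so rows that repeat a pose let the fingers close, or fill a call up. It gives the time, the measured TCP pose, the force and the opening at its end, in the units of the state.
- readout.get_state(): the state, without advancing time (a new reading comes with each control period).
- cams.read_camera(name): name is "scene" or "top" or "wrist"; returns the picture (480x640x3 uint8, blue, green, red); there is no depth.
- cams.camera_params(name): a dict with "mtx" (3x3 intrinsics, pixels), "R" (3x3) and "t" (3): a world point X has camera coordinates R X + t; the wrist camera has in their place "mount" (4x4, takes a point from camera to tool coordinates, whose origin is the TCP and whose axes are the tool frame's). Camera axes: x right, y down, z forward; pixel columns grow to the right and rows downward; lengths in m; the calibration is good to about 2 mm. A picture is of the moment at which its call begins: read the wrist's pose just before it. camera_params takes no time and is no camera call.
- env.hand_in(): hands the job in, once; it reports no verdict.
Trained networks look in the newest picture that a camera, given by its name, has taken for a name from the list of things; names that differ only in an ending like _2 or _b are one class to them, and where a whole thing is asked for, a point or a joint stands for the part that bears it (a point fixed in the world has none). Each returns a list of dicts, best first, with "conf" (0 to 1); they miss things now and then, are a little off and sometimes report something else, mostly with a low value. They report only what shows in the picture. A call takes as long as a camera call. They do not tell look-alikes from the thing itself.
- finder.regions_of(camera, name): "pixels" (480x640 bool, what is visible of it) and "point" ([column, row] in pixels, amid what is visible of it).
The state is a dict: "clock": time; "joint_pos": joint angles; "qvel": joint speeds; "tau": joint torques, N m; "tcp_pos": TCP position; "orientation": TCP orientation; "wrist_force": force on the tool from outside, world axes, zero at the start; "ft_torque": the same for the moment, N m; "finger_gap": finger opening in m.
Only numpy, scipy, OpenCV 4.12 (cv2) and the standard library are available. Lean on these libraries where they do the work, as an engineer would, in place of code of your own. Each camera call takes 0.05 s, during which the arm holds its last target.

## Working session

There is one attempt and no reset: what is moved stays moved. The work goes in short steps, Python scripts to look and compute and a tool call to move; the robot and the scene stay as the last step left them, time stands still between calls to the robot, and variables do not carry over. Pictures are saved under pics/ and viewed, and the job is handed in when it is done.

Besides the shell and the picture viewer there is one more tool, called after "Request:" as name(argument=value, ...), one argument or row to a line, values as JSON. drive_tool: Moves the arm, as the interface text tells. Its arguments: {"type":"object","properties":{"moves":{"type":"array"},"squeeze":{"type":"number"}},"required":["moves"]}

```bash
ls; mkdir -p pics
cat > h.py <<'E'
import numpy as np, cv2
from workcell import readout, cams, env, finder
from scipy.spatial.transform import Rotation as R
def Rt(q): return R.from_quat([q[1],q[2],q[3],q[0]]).as_matrix()
def proj(cam,s=None):
    p=cams.camera_params(cam); K=np.array(p["mtx"])
    if "mount" in p:
        M=np.array(p["mount"]); T=np.eye(4); T[:3,:3]=Rt(s["orientation"]); T[:3,3]=s["tcp_pos"]
        C=np.linalg.inv(T@M); return K@C[:3,:]
    return K@np.c_[np.array(p["R"]),np.array(p["t"]).ravel()]
def tri(P1,a,P2,b):
    X=cv2.triangulatePoints(P1,P2,np.array(a,float).reshape(2,1),np.array(b,float).reshape(2,1)).ravel(); return X[:3]/X[3]
def px(P,X):
    v=P@np.r_[X,1]; return v[:2]/v[2]
def atz(P,u,z):
    A=np.c_[P[:,0],P[:,1],-np.r_[u,1]]; return np.r_[np.linalg.solve(A,-(P[:,2]*z+P[:,3]))[:2],z]
E
python3 - <<'E'
from h import *
s=readout.get_state(); print(s)
for c in ["scene","top","wrist"]:
    cv2.imwrite(f"pics/{c}0.png",cams.read_camera(c))
    for n in ["clip_grip","board_face","rod_mid"]:
        for r in finder.regions_of(c,n): print(c,n,np.round(r["conf"],2),np.round(r["point"]),r["pixels"].sum())
E
```

```text
pics
{'clock': 0.0, 'joint_pos': array([ 1.20937883e+00,  3.13981469e-01,  4.49791961e-02,  1.30359383e+00,
       -1.45192969e-05,  1.43118659e+00]), 'qvel': array([-0.00073428, -0.000387  ,  0.00052019, -0.00154454, -0.00096506,
       -0.00045204]), 'tau': array([-6.86765779e-04, -4.80628645e+01,  2.98532742e+01,  1.94523262e-02,
       -2.30507139e-04, -9.73290867e-06]), 'tcp_pos': array([0.12631359, 0.56037382, 0.19811978]), 'orientation': array([ 0.70260959,  0.07764246,  0.70291513, -0.07887792]), 'wrist_force': array([ 0.00968357,  0.63189282, -1.28589232]), 'ft_torque': array([0.02393066, 0.00563534, 0.01086168]), 'finger_gap': 0.08531188673142484}
scene clip_grip 0.97 [141. 247.] 413
scene clip_grip 0.94 [156. 318.] 427
scene clip_grip 0.92 [122. 301.] 384
scene clip_grip 0.79 [210. 294.] 424
scene board_face 0.95 [401. 210.] 468
scene rod_mid 0.62 [388. 212.] 1301
top clip_grip 0.74 [440. 368.] 137
top clip_grip 0.73 [460. 294.] 181
top clip_grip 0.58 [474. 322.] 203
top clip_grip 0.54 [415. 285.] 132
top board_face 0.97 [245. 242.] 487
top rod_mid 0.61 [244. 253.] 1123
top rod_mid 0.44 [418. 288.] 99
wrist board_face 0.51 [ 90. 390.] 1155
```

View pics/scene0.png

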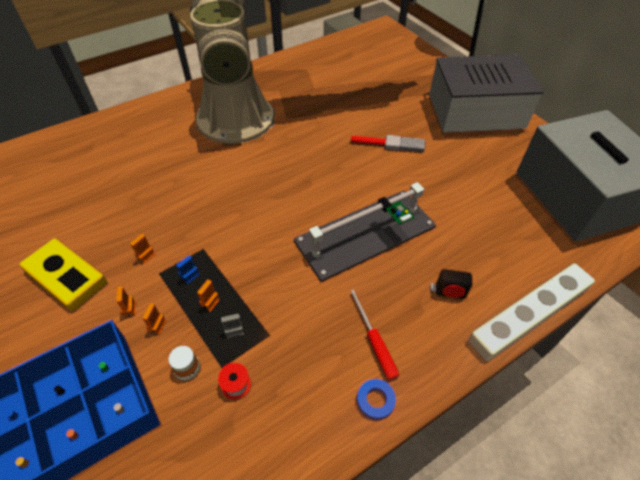

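View pics/top0.png

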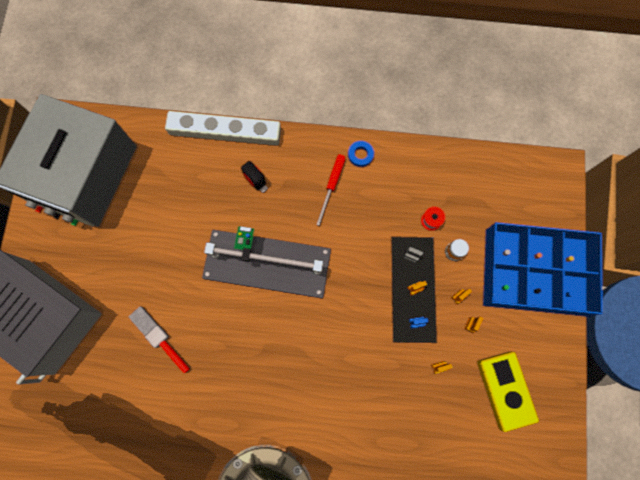

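View pics/wrist0.png

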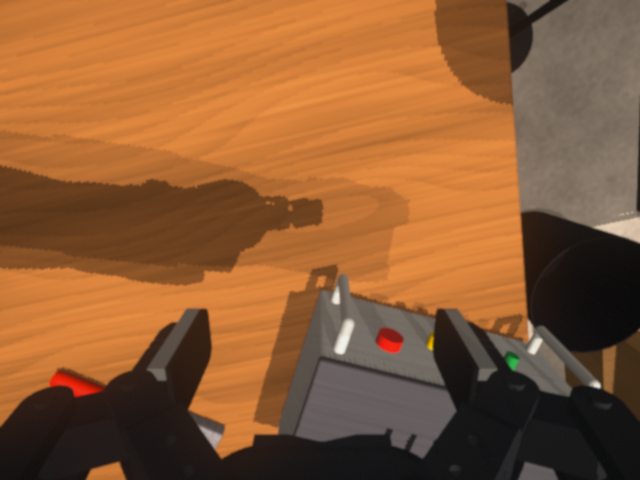

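Run:
```python
from h import *
for c in ["scene","top"]:
    P=proj(c); print(c)
    for X in [(.3,0,0),(.4,0,0),(.3,.1,0),(.3,0,.1)]: print(X,px(P,np.array(X)).round())
s=cv2.imread("pics/scene0.png")[220:400,60:280]; t=cv2.imread("pics/top0.png")[240:400,370:530]
cv2.imwrite("pics/cropS.png",cv2.resize(s,None,fx=3,fy=3)); cv2.imwrite("pics/cropT.png",cv2.resize(t,None,fx=3.5,fy=3.5))
```

```text
scene
(0.3, 0, 0) [288. 180.]
(0.4, 0, 0) [308. 204.]
(0.3, 0.1, 0) [320. 165.]
(0.3, 0, 0.1) [285. 150.]
top
(0.3, 0, 0) [279. 367.]
(0.4, 0, 0) [284. 326.]
(0.3, 0.1, 0) [239. 363.]
(0.3, 0, 0.1) [276. 368.]
```

View crops.

View pics/cropS.png

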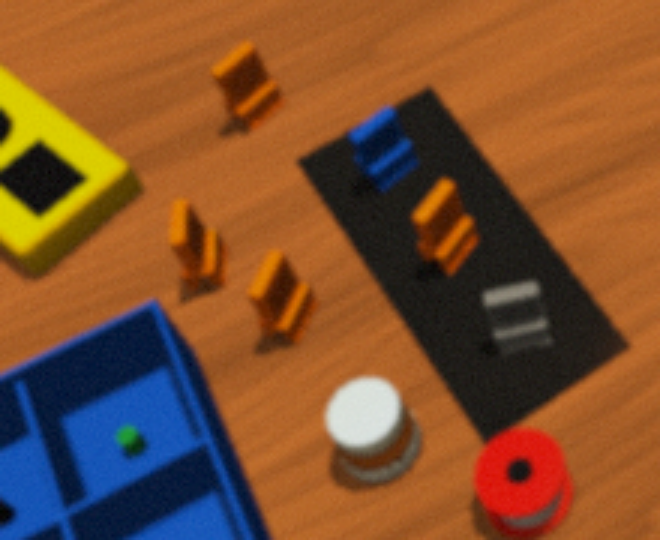

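Run:
```python
from h import *
Ps,Pt=proj("scene"),proj("top")
for a in [(440,368),(460,294),(474,322),(415,285)]: print("top",a,atz(Pt,a,.049).round(3))
for a in [(141,247),(156,318),(122,301),(210,294)]: print("sc",a,atz(Ps,a,.049).round(3))
X=tri(Ps,(210,293),Pt,(415,285)); print("grip",X)
print("face",tri(Ps,(401,210),Pt,(245,242)))
# rod ends via blocks
a=tri(Ps,(317,231),Pt,(319,266)); b=tri(Ps,(417,188),Pt,(210,248)); print(a,b,np.linalg.norm(a-b))
```

```text
top (440, 368) [ 0.338 -0.38   0.049]
top (460, 294) [ 0.518 -0.419  0.049]
top (474, 322) [ 0.454 -0.455  0.049]
top (415, 285) [ 0.529 -0.309  0.049]
sc (141, 247) [ 0.35  -0.388  0.049]
sc (156, 318) [ 0.53  -0.422  0.049]
sc (122, 301) [ 0.458 -0.464  0.049]
sc (210, 294) [ 0.537 -0.313  0.049]
grip [ 0.52964909 -0.31071826  0.0412814 ]
face [0.5875343  0.11553727 0.08418441]
[ 0.54423193 -0.06987475  0.09175982] [0.56020799 0.19123893 0.08833155] 0.261624425990921
```

```bash
cat >> h.py <<'E'
def want(yaw):
    # tool x down, tool y at angle yaw from world x
    x=np.array([0,0,-1.]); y=np.array([np.cos(yaw),np.sin(yaw),0]); return np.c_[x,y,np.cross(x,y)]
def plan(pos,yaw,s=None):
    s=s or readout.get_state(); R0=Rt(s["orientation"]); d=R0.T@(np.array(pos)-s["tcp_pos"])
    rv=R.from_matrix(R0.T@want(yaw)).as_rotvec(); return d.round(4),rv.round(4)
E
python3 - <<'E'
from h import *
s=readout.get_state(); print(s["clock"]); print(Rt(s["orientation"]).round(3)); print(np.array(cams.camera_params("wrist")["mount"]).round(3)); 
R0=Rt(s["orientation"]); print("yaw",np.arctan2(R0[1,1],R0[0,1]))
t=cv2.imread("pics/top0.png")[240:400,370:530]
cv2.imwrite("pics/cropT2.png",cv2.resize(t,None,fx=3.5,fy=3.5,interpolation=cv2.INTER_CUBIC))
print(plan((.52,-.30,.25),0.06),plan((.52,-.30,.25),0.06+np.pi))
E
```

```text
0.6
[[ 0.     0.22   0.975]
 [ 0.     0.975 -0.22 ]
 [-1.     0.     0.   ]]
[[ 0.001 -0.319  0.948 -0.174]
 [ 1.    -0.001 -0.002  0.001]
 [ 0.001  0.948  0.319 -0.083]
 [ 0.     0.     0.     1.   ]]
yaw 1.3489676903487708
(array([-0.051 , -0.7533,  0.5732]), array([ 1.289e+00, -1.000e-04, -1.000e-04])) (array([-0.051 , -0.7533,  0.5732]), array([-1.8526e+00,  2.0000e-04, -1.0000e-04]))
```

View pics/cropT2.png

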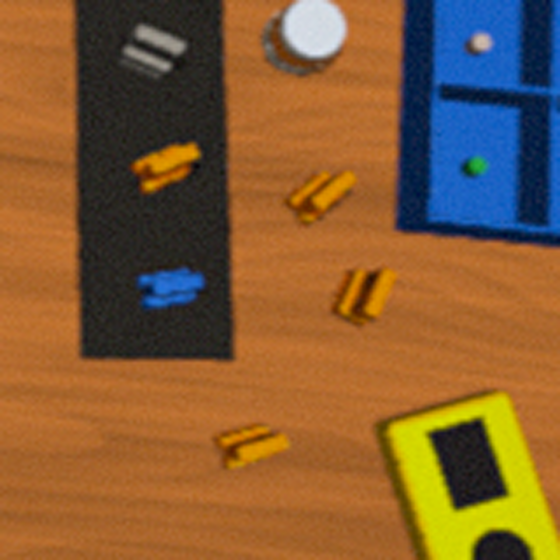

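Run:
```python
from h import *
print(plan((.50,.14,.31),0.06))
```

```text
(array([-0.111 , -0.3285,  0.4569]), array([ 1.289e+00, -1.000e-04, -1.000e-04]))
```

Request:
drive_tool(
  moves=[
    [[-0.06, 0, 0, 0, 0, 0, 60], [-0.11, -0.02, 0.0, 0.15, 0, 0, 60], [-0.11, -0.055, 0.05, 0.3, 0, 0, 60], [-0.11, -0.09, 0.1, 0.48, 0, 0, 60], [-0.11, -0.13, 0.15, 0.65, 0, 0, 60]],
  ],
)

```text
clock: 1.23
tcp_pos: [0.2443, 0.4012, 0.3092]
orientation: [0.64, 0.3, 0.64, -0.3]
wrist_force: [1.0, -0.2, 0.9]
finger_gap: 0.0656
```

Run:
```python
from h import *
print(plan((.50,.14,.31),0.06), readout.get_state()["tcp_pos"])
```

```text
(array([-0.0007,  0.0293,  0.3644]), array([ 6.344e-01, -4.000e-04, -1.200e-03])) [0.24428124 0.40121352 0.30922889]
```

Request:
drive_tool(
  moves=[
    [[0, 0.005, 0.06, 0.16, 0, 0, 60], [0, 0.01, 0.12, 0.32, 0, 0, 60], [0, 0.015, 0.18, 0.48, 0, 0, 60], [0, 0.02, 0.24, 0.634, 0, 0, 60], [0, 0.025, 0.3, 0.634, 0, 0, 60]],
  ],
)

```text
clock: 1.85
tcp_pos: [0.4567, 0.1851, 0.3096]
orientation: [0.515, 0.486, 0.514, -0.484]
wrist_force: [0.2, 1.5, 0.1]
finger_gap: 0.0649
```

Run:
```python
from h import *
s=readout.get_state()
print(plan((.50,.14,.31),0.06), s["tcp_pos"])
c="wrist";cv2.imwrite("pics/w1.png",cams.read_camera(c)); P=proj(c,s)
for n in ["board_face","rod_mid"]:
    for r in finder.regions_of(c,n): print(n,r["conf"],np.round(r["point"]),atz(P,r["point"],.085))
np.savez("w1.npz",P=P)
```

```text
(array([-0.0004,  0.0406,  0.0475]), array([-0.001 , -0.0012, -0.002 ])) [0.45668055 0.18505389 0.30959629]
board_face 0.81 [435. 259.] [0.58506874 0.11067627 0.085     ]
rod_mid 0.96 [412. 261.] [0.56044492 0.1070056  0.085     ]
```

View pics/w1.png

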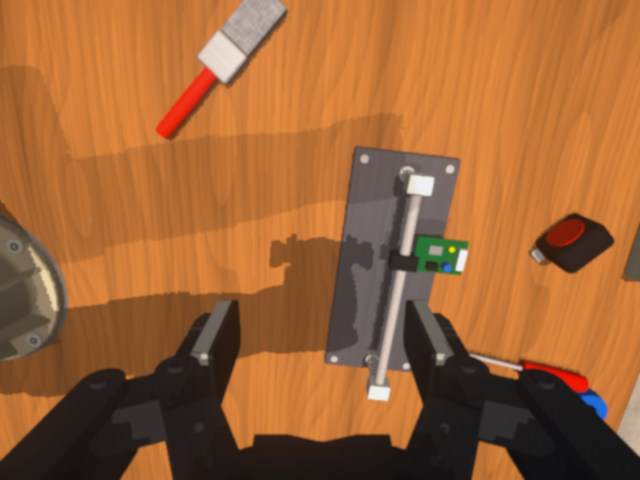

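Request:
drive_tool(
  moves=[
    [[0.01, 0.05, 0.03, 0, 0, 0, 60], [0.02, 0.1, 0.06, 0, 0, 0, 60], [0.04, 0.105, 0.08, 0, 0, 0, 60], [0.04, 0.105, 0.08, 0, 0, 0, 60], [0.04, 0.105, 0.08, 0, 0, 0, 60]],
  ],
)

```text
clock: 2.62
tcp_pos: [0.5655, 0.1119, 0.2696]
orientation: [0.514, 0.486, 0.514, -0.485]
wrist_force: [-0.2, -0.3, 0.1]
finger_gap: 0.0649
```

Run:
```python
from h import *
s=readout.get_state()
print(s["tcp_pos"],s["qvel"].round(3))
c="wrist";cv2.imwrite("pics/w2.png",cams.read_camera(c)); P=proj(c,s)
for n in ["board_face","rod_mid"]:
    for r in finder.regions_of(c,n): print(n,r["conf"],np.round(r["point"]),atz(P,r["point"],.085))
np.savez("w2.npz",P=P)
for i in (1,2):
    im=cv2.imread(f"pics/w{i}.png"); 
    im=im[140:410,310:490] if i==1 else im
    if i==1: cv2.imwrite(f"pics/w{i}c.png",cv2.resize(im,None,fx=2.2,fy=2.2,interpolation=cv2.INTER_CUBIC))
```

```text
[0.56547183 0.11189265 0.26961439] [ 0.006 -0.011  0.011 -0.003 -0.002 -0.003]
board_face 0.84 [342. 197.] [0.58362293 0.11125966 0.085     ]
rod_mid 0.85 [314. 199.] [0.55674615 0.10803922 0.085     ]
```

View pics/w2.png

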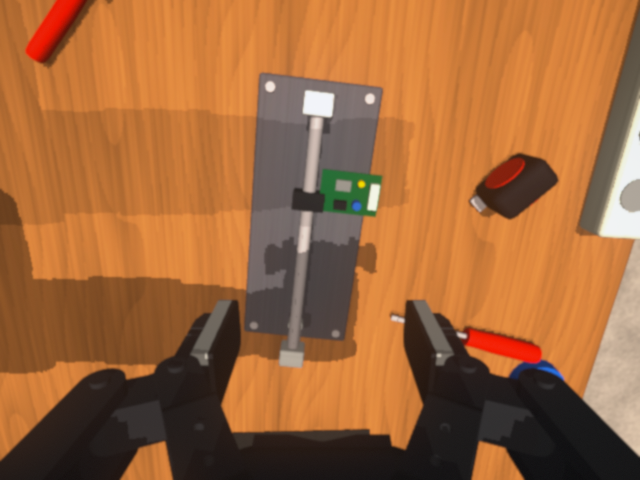

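View pics/w1c.png

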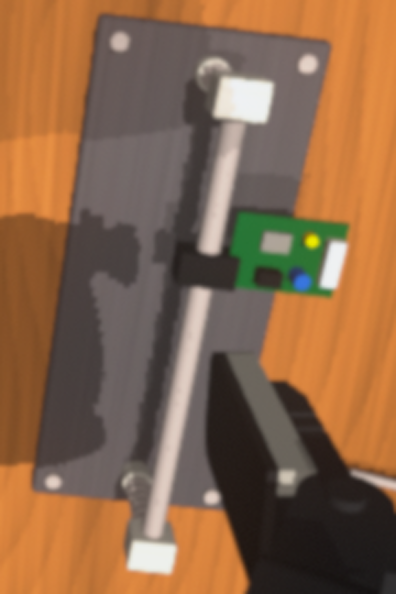

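Run:
```python
from h import *
im=cv2.imread("pics/w2.png")
cv2.imwrite("pics/w2a.png",cv2.resize(im[80:240,240:400],None,fx=3.6,fy=3.6,interpolation=cv2.INTER_CUBIC))
cv2.imwrite("pics/w2b.png",cv2.resize(im[230:390,220:380],None,fx=3.6,fy=3.6,interpolation=cv2.INTER_CUBIC))
```

```text
(no output)
```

View pics/w2a.png

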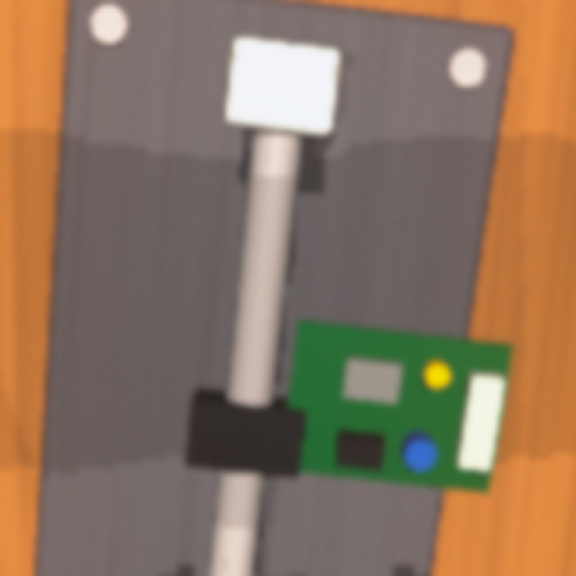

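View pics/w2b.png

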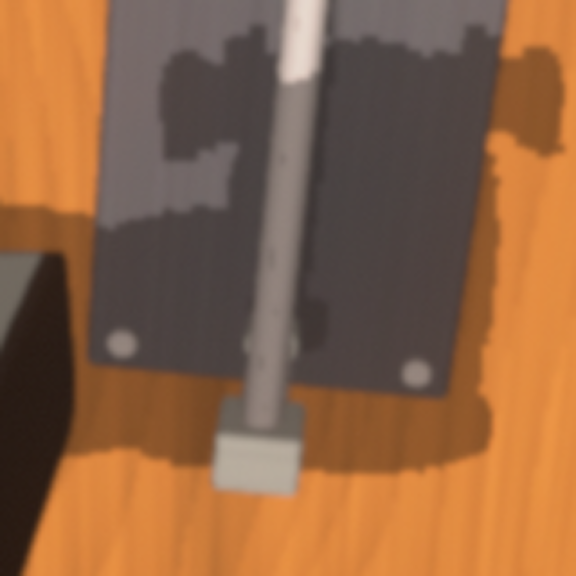

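Run:
```python
from h import *
P1=np.load("w1.npz")["P"];P2=np.load("w2.npz")["P"];Pt,Ps=proj("top"),proj("scene")
A=tri(P1,(421.1,184.8),P2,(318.5,103.9));B=tri(P1,(379.1,392.7),P2,(291.4,358.3));F=tri(P1,(403.2,269.1),P2,(307.5,210.8))
print("tri",A,B,F)
for P,ps in((P1,[(421.1,184.8),(379.1,392.7),(403.2,269.1)]),(P2,[(318.5,103.9),(291.4,358.3),(307.5,210.8)]),(Pt,[(210,248),(319,266)])):
    r=[atz(P,p,z) for p,z in zip(ps,(.091,.091,.089))]
    a,b=r[:2]; u=(a-b)/np.linalg.norm(a-b); m=(a+b)/2
    print(np.array(r).round(4),"len",np.linalg.norm(a-b),"mid",m.round(4),"ang",np.arctan2(-u[0],u[1]), "face along",(r[2]-m)@u if len(r)>2 else "", "across",(r[2]-m)@[u[1],-u[0],0] if len(r)>2 else "")
```

```text
tri [0.55709736 0.19312176 0.08927096] [ 0.54145138 -0.06784935  0.08961586] [0.55175343 0.09601621 0.0839069 ]
[[ 0.5568  0.1937  0.091 ]
 [ 0.5411 -0.067   0.091 ]
 [ 0.5507  0.0987  0.089 ]] len 0.2611362557516507 mid [0.5489 0.0634 0.091 ] ang -0.060204460525266956 face along 0.03537040333024798 across -0.00038763176940604413
[[ 0.5569  0.1929  0.091 ]
 [ 0.5416 -0.0665  0.091 ]
 [ 0.5516  0.0969  0.089 ]] len 0.25988346865193296 mid [0.5493 0.0632 0.091 ] ang -0.05902448017226204 face along 0.03383830978426336 across 0.0003493394489139367
[[ 0.5597  0.1907  0.091 ]
 [ 0.5432 -0.0721  0.091 ]] len 0.2632873105822076 mid [0.5515 0.0593 0.091 ] ang -0.06261975593540818 face along  across
```

Run:
```python
from h import *
print(plan((.53,-.267,.25),-0.06))
```

```text
(array([ 0.0197, -0.0576,  0.3762]), array([ 0.117 , -0.001 , -0.0025]))
```

Request:
drive_tool(
  moves=[
    [[0.0, -0.01, 0.06, 0.02, 0, 0, 60], [0.0, -0.02, 0.12, 0.05, 0, 0, 60], [0.01, -0.03, 0.18, 0.08, 0, 0, 60], [0.01, -0.04, 0.24, 0.1, 0, 0, 60], [0.02, -0.05, 0.3, 0.117, 0, 0, 60]],
  ],
)

```text
clock: 3.4
tcp_pos: [0.5336, -0.1918, 0.2516]
orientation: [0.487, 0.516, 0.483, -0.513]
wrist_force: [1.0, 0.4, 0.1]
finger_gap: 0.0654
```

Request:
drive_tool(
  moves=[
    [[0.0, -0.005, 0.06, 0, 0, 0, 60], [0.0, -0.005, 0.09, 0, 0, 0, 60], [0.0, -0.005, 0.09, 0, 0, 0, 60], [0.0, -0.005, 0.09, 0, 0, 0, 60], [0.0, -0.005, 0.09, 0, 0, 0, 60]],
  ],
)

```text
clock: 4.03
tcp_pos: [0.5237, -0.2798, 0.2522]
orientation: [0.487, 0.516, 0.484, -0.513]
wrist_force: [-0.0, -0.8, -0.5]
finger_gap: 0.0654
```

Run:
```python
from h import *
s=readout.get_state()
print(s["clock"],s["tcp_pos"],s["qvel"].round(3))
c="wrist";im=cams.read_camera(c);cv2.imwrite("pics/w3.png",im); P=proj(c,s)
for n in ["clip_grip"]:
    for r in finder.regions_of(c,n): print(n,r["conf"],np.round(r["point"]),atz(P,r["point"],.066))
np.savez("w3.npz",P=P)
```

```text
4.025 [ 0.52365037 -0.27977244  0.25219413] [ 0.001  0.001  0.     0.    -0.002  0.   ]
clip_grip 0.9 [162. 290.] [ 0.35459378 -0.36979057  0.066     ]
clip_grip 0.85 [327. 219.] [ 0.52667834 -0.30429998  0.066     ]
clip_grip 0.67 [264. 342.] [ 0.45194141 -0.43848964  0.066     ]
clip_grip 0.55 [324. 314.] [ 0.51880635 -0.40829719  0.066     ]
```

View pics/w3.png

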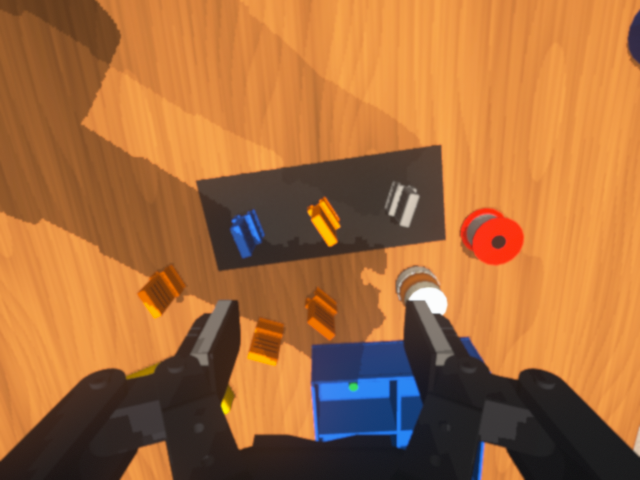

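Run:
```python
from h import *
im=cv2.imread("pics/w3.png")
cv2.imwrite("pics/w3c.png",cv2.resize(im[170:270,270:380],None,fx=6,fy=6,interpolation=cv2.INTER_CUBIC))
```

```text
(no output)
```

View pics/w3c.png

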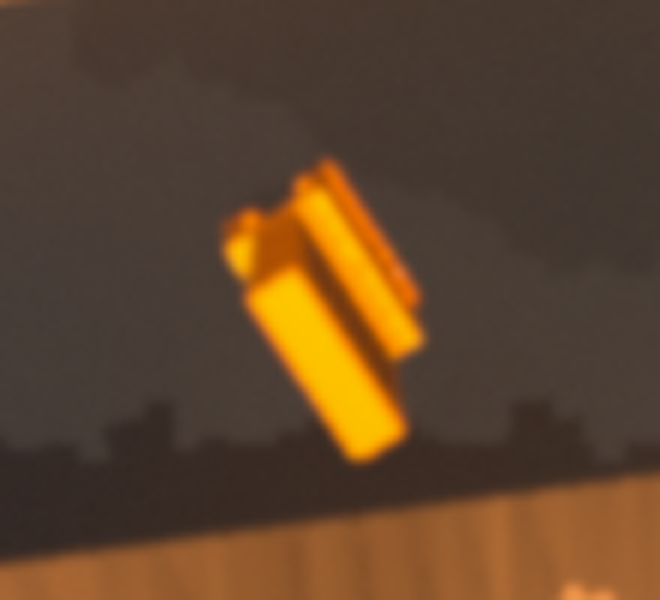

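Run:
```python
from h import *
P=np.load("w3.npz")["P"]
f=lambda u,v:atz(P,(270+u/6,170+v/6),.066)
c=[f(245,290),f(300,268),f(410,432),f(355,463)]
m=sum(c)/4; a=(c[0]+c[1])/2; b=(c[2]+c[3])/2; d=a-b
print(m,np.linalg.norm(d),np.linalg.norm(c[0]-c[1]),"ang",np.arctan2(-d[0],d[1]))
l1,l2=c[0]-c[3],c[1]-c[2]; print(np.arctan2(-l1[0],l1[1]),np.arctan2(-l2[0],l2[1]))
Pt=proj("top");Ps=proj("scene"); print(px(Pt,m),px(Ps,m))
```

```text
[ 0.52417472 -0.31605393  0.066     ] 0.033914395152913675 0.009549206478394901 ang 0.4975287347190449
0.482334012191041 0.5133683559421539
[419.36689511 286.07472368] [204.35586825 285.65474358]
```

Run:
```python
from h import *
print(plan((.5242,-.3161,.165),0.5))
```

```text
(array([0.0871, 0.0021, 0.036 ]), array([-0.5573,  0.0021, -0.0061]))
```

Request:
drive_tool(
  moves=[
    [[0.03, 0.0, 0.015, -0.15, 0, 0, 60], [0.06, 0.0, 0.03, -0.3, 0, 0, 60], [0.087, 0.002, 0.036, -0.45, 0, -0.003, 60], [0.087, 0.002, 0.036, -0.557, 0.002, -0.006, 60], [0.087, 0.002, 0.036, -0.557, 0.002, -0.006, 60]],
  ],
)

```text
clock: 4.75
tcp_pos: [0.5243, -0.3154, 0.1648]
orientation: [0.608, 0.361, 0.608, -0.361]
wrist_force: [0.7, -0.6, -0.3]
finger_gap: 0.065
```

Run:
```python
from h import *
s=readout.get_state()
print(s["clock"],s["tcp_pos"],s["qvel"].round(3),plan((.5242,-.3161,.165),0.5))
c="wrist";im=cams.read_camera(c);cv2.imwrite("pics/w4.png",im); P=proj(c,s)
for n in ["clip_grip"]:
    for r in finder.regions_of(c,n): print(n,r["conf"],np.round(r["point"]),atz(P,r["point"],.066))
np.savez("w4.npz",P=P); u,v=px(P,[.5242,-.3161,.066]).astype(int); print(u,v)
cv2.imwrite("pics/w4c.png",cv2.resize(im[v-60:v+60,u-60:u+60],None,fx=5,fy=5,interpolation=cv2.INTER_CUBIC))
```

```text
4.75 [ 0.52425425 -0.31535224  0.16478033] [-0.001 -0.011  0.013  0.    -0.     0.037] (array([-0.0002, -0.0004,  0.0006]), array([-0.0005, -0.0005,  0.0002]))
clip_grip 0.95 [ 72. 178.] [ 0.35276773 -0.37127243  0.066     ]
clip_grip 0.81 [170. 310.] [ 0.45242031 -0.43745551  0.066     ]
clip_grip 0.8 [254. 310.] [ 0.51073704 -0.40519326  0.066     ]
clip_grip 0.71 [324. 210.] [ 0.52014121 -0.30664976  0.066     ]
322 223
```

View pics/w4.png

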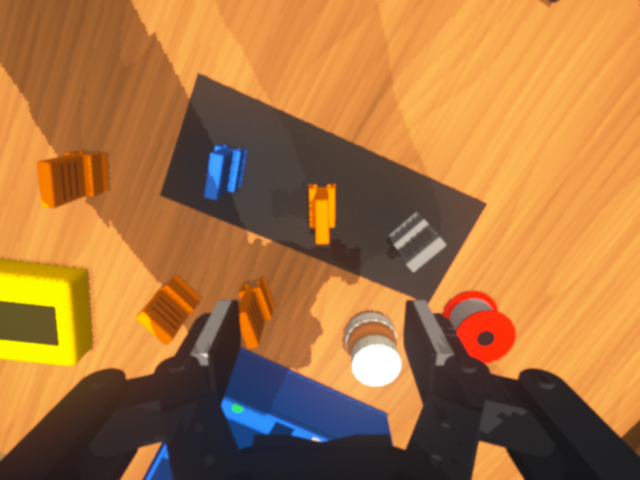

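View pics/w4c.png

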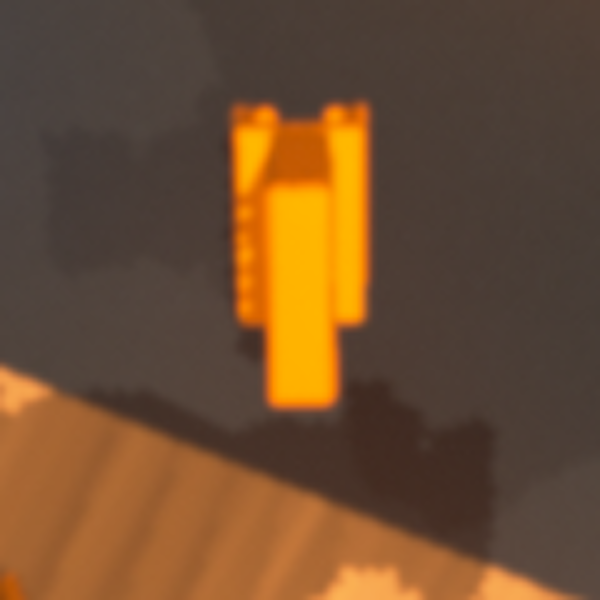

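Run:
```python
from h import *
P3=np.load("w3.npz")["P"];P4=np.load("w4.npz")["P"]
m=tri(P3,(324.5,230.7),P4,(322.4,222.2)); print(m, atz(P4,(322.4,222.2),.066))
print(tri(P3,(270+272/6,170+279/6),P4,(262+298/5,163+185/5)),tri(P3,(270+382/6,170+447/6),P4,(262+303/5,163+407/5)))
g=(m+2*atz(P4,(322.4,222.2),.066)+2*np.array([.5242,-.3161,.066]))/5
print(g,plan((g[0],g[1],.032),0.5))
```

```text
[ 0.52390961 -0.31588331  0.06575341] [ 0.52378067 -0.31559945  0.066     ]
[ 0.51584698 -0.30224833  0.06183379] [ 0.53217862 -0.33073206  0.06615342]
[ 0.52397419 -0.31585644  0.06595068] (array([ 0.1336, -0.0006, -0.0003]), array([-0.0014,  0.0009, -0.0004]))
```

Height 65.8 mm against 66 mm expected, so the position is consistent. Descending.

Request:
drive_tool(
  moves=[
    [[0.045, 0, 0, 0, 0, 0, 60], [0.09, 0, 0, 0, 0, 0, 60], [0.12, 0, 0, 0, 0, 0, 60], [0.133, 0, 0, 0, 0, 0, 60], [0.133, 0, 0, 0, 0, 0, 60]],
  ],
  squeeze=50,
)

```text
clock: 5.48
tcp_pos: [0.5246, -0.3156, 0.0326]
orientation: [0.608, 0.361, 0.608, -0.361]
wrist_force: [-0.7, -0.2, 0.1]
finger_gap: 0.0651
```

Request:
drive_tool(
  moves=[
    [[0.0, 0, 0, 0, 0, 0, 255], [0, 0, 0, 0, 0, 0, 255], [0, 0, 0, 0, 0, 0, 255], [0, 0, 0, 0, 0, 0, 255], [0, 0, 0, 0, 0, 0, 255]],
  ],
  squeeze=50,
)

```text
clock: 6.1
tcp_pos: [0.5248, -0.3158, 0.0329]
orientation: [0.608, 0.361, 0.607, -0.361]
wrist_force: [0.5, -0.3, 0.4]
finger_gap: -0.0001
```

Run:
```python
from h import *
s=readout.get_state()
print(s["clock"],s["tcp_pos"],s["wrist_force"],s["finger_gap"])
cv2.imwrite("pics/w5.png",cams.read_camera("wrist"))
print(plan((.5487,.0559,.18),-0.06))
```

```text
6.1 [ 0.52482894 -0.31576206  0.03294017] [ 0.46982521 -0.29139203  0.4374    ] -6.193869061592627e-05
(array([-0.1475,  0.1987, -0.3147]), array([ 5.582e-01,  3.000e-04, -4.000e-04]))
```

View pics/w5.png

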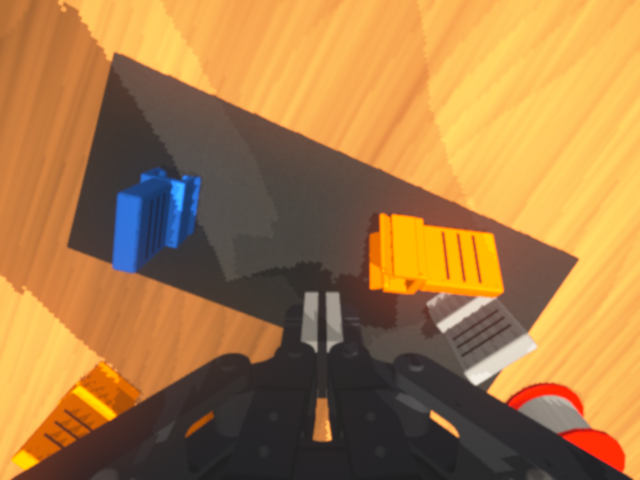

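Run:
```python
from h import *
s=readout.get_state(); P=proj("wrist",s); print(px(P,s["tcp_pos"]), s["clock"])
sc=cams.read_camera("scene");tp=cams.read_camera("top")
a=cv2.resize(sc[200:350,120:300],None,fx=3,fy=3,interpolation=cv2.INTER_CUBIC);b=cv2.resize(tp[220:370,350:500],None,fx=3,fy=3,interpolation=cv2.INTER_CUBIC)
cv2.imwrite("pics/s6.png",a);cv2.imwrite("pics/t6.png",b)
```

```text
[323.69691286 280.94671569] 6.15
```

View pics/s6.png

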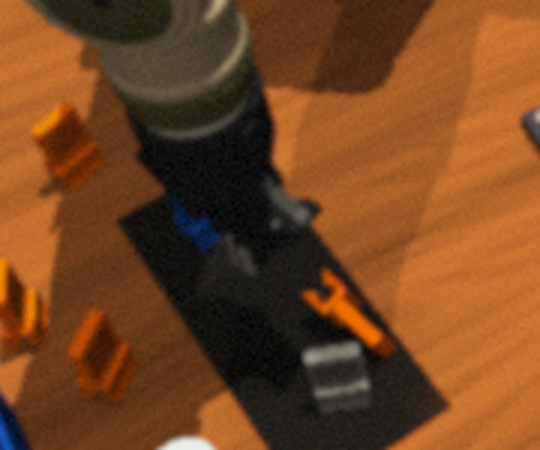

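View pics/t6.png

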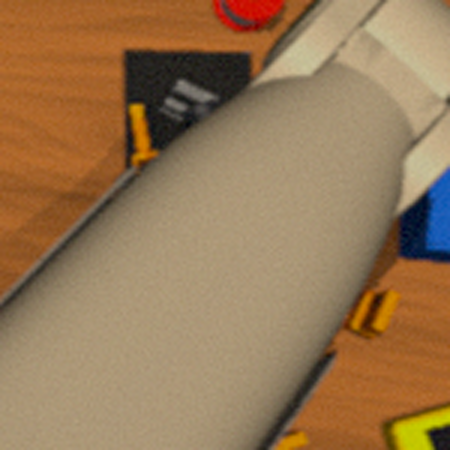

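Run:
```python
from h import *
s=readout.get_state(); P=proj("wrist",s); R0=Rt(s["orientation"])
for z in (-.011,0,.011):
  for d in (-.03,-.02,-.01,0,.01): print(z,d,px(P,s["tcp_pos"]+R0@np.array([d,0,z])).round(), end=' ')
  print()
print(px(proj("scene"),s["tcp_pos"]), cams.camera_params("wrist")["mtx"])
im=cv2.imread("pics/w5.png"); cv2.imwrite("pics/w5c.png",cv2.resize(im[260:480,220:440],None,fx=2.7,fy=2.7))
```

```text
-0.011 -0.03 [324. 288.] -0.011 -0.02 [324. 278.] -0.011 -0.01 [324. 269.] -0.011 0 [324. 260.] -0.011 0.01 [324. 253.] 
0 -0.03 [324. 312.] 0 -0.02 [324. 301.] 0 -0.01 [324. 290.] 0 0 [324. 281.] 0 0.01 [324. 273.] 
0.011 -0.03 [324. 335.] 0.011 -0.02 [324. 322.] 0.011 -0.01 [324. 311.] 0.011 0 [324. 301.] 0.011 0.01 [324. 292.] 
[207.9861893  294.46290654] [[389.97065765   0.         321.64684991]
 [  0.         389.97065765 233.28014395]
 [  0.           0.           1.        ]]
```

View pics/w5c.png

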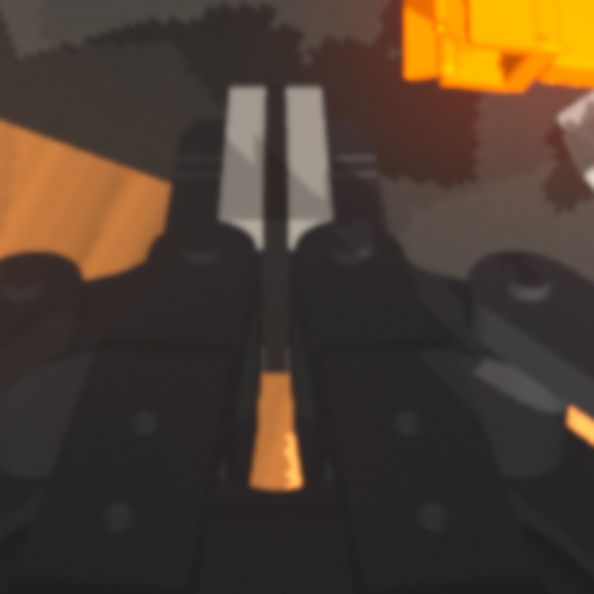

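Run:
```python
from h import *
im=cams.read_camera("scene"); c=im[240:320,160:270]; c=cv2.convertScaleAbs(c,alpha=2,beta=10)
cv2.imwrite("pics/s7.png",cv2.resize(c,None,fx=7,fy=7,interpolation=cv2.INTER_CUBIC))
```

```text
(no output)
```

View pics/s7.png

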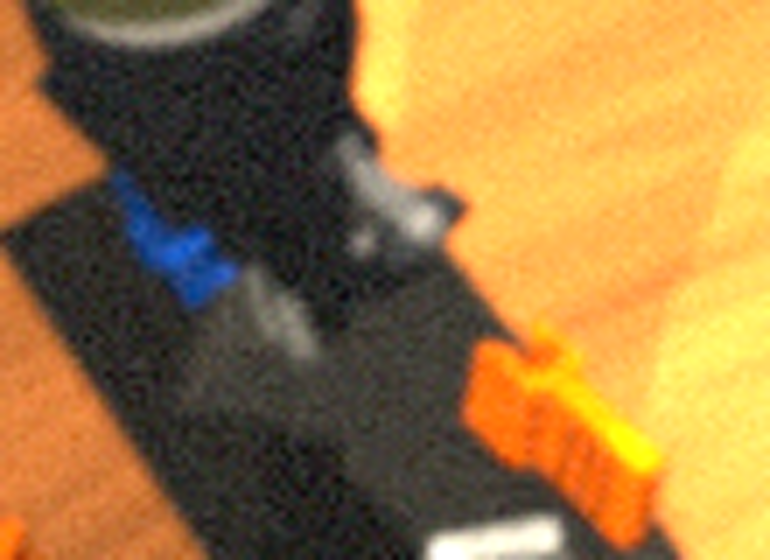

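Run:
```python
from h import *
im=cv2.imread("pics/w1.png"); a=im[280:440,140:260]; b=im[280:440,390:510]
cv2.imwrite("pics/f1.png",cv2.convertScaleAbs(cv2.resize(np.hstack([a,b]),None,fx=3.3,fy=3.3,interpolation=cv2.INTER_CUBIC),alpha=1.5,beta=25))
```

```text
(no output)
```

View pics/f1.png

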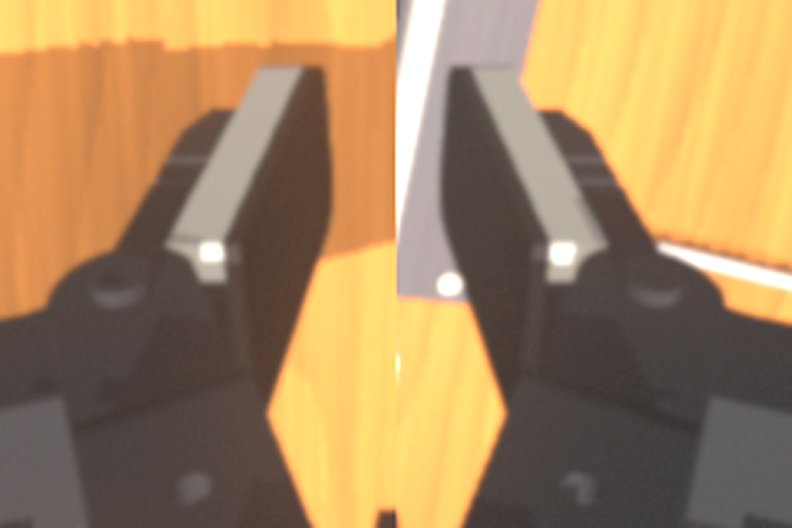

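Request:
drive_tool(
  moves=[
    [[-0.05, 0, 0, 0, 0, 0, 255], [-0.1, 0, 0, 0, 0, 0, 255], [-0.13, 0, 0, 0, 0, 0, 255], [-0.13, 0, 0, 0, 0, 0, 255], [-0.13, 0, 0, 0, 0, 0, 255]],
  ],
)

```text
clock: 6.92
tcp_pos: [0.524, -0.3151, 0.1613]
orientation: [0.607, 0.361, 0.608, -0.361]
wrist_force: [0.3, 0.0, -0.9]
finger_gap: 0.0003
```

Run:
```python
from h import *
s=readout.get_state(); P=proj("scene"); print(s["tcp_pos"])
im=cams.read_camera("scene"); u,v=px(P,s["tcp_pos"]); print(u,v)
R0=Rt(s["orientation"])
u0,v0=int(u)-40,int(v)-50
c=cv2.resize(cv2.convertScaleAbs(im[v0:v0+90,u0:u0+90],alpha=1.6,beta=20),None,fx=6.5,fy=6.5,interpolation=cv2.INTER_CUBIC)
for d in (0,-.019,-.033,-.073):
    a=px(P,s["tcp_pos"]+R0@np.array([d,0,0])); cv2.circle(c,tuple(int(x) for x in ((a-[u0,v0]+.5)*6.5)),4,(0,0,255) if d else (0,255,0),-1)
cv2.imwrite("pics/s8.png",c)
w=cams.read_camera("wrist"); cv2.imwrite("pics/w8.png",w); np.savez("w8.npz",P=proj("wrist",s))
for r in finder.regions_of("wrist","clip_grip"): print(r["conf"],r["point"])
```

```text
[ 0.52400705 -0.31505373  0.16132506]
194.44374229036947 257.1298122116016
0.91 [66.0, 180.4]
0.83 [392.9, 187.3]
0.72 [253.6, 315.4]
0.6 [167.5, 314.5]
```

View pics/s8.png

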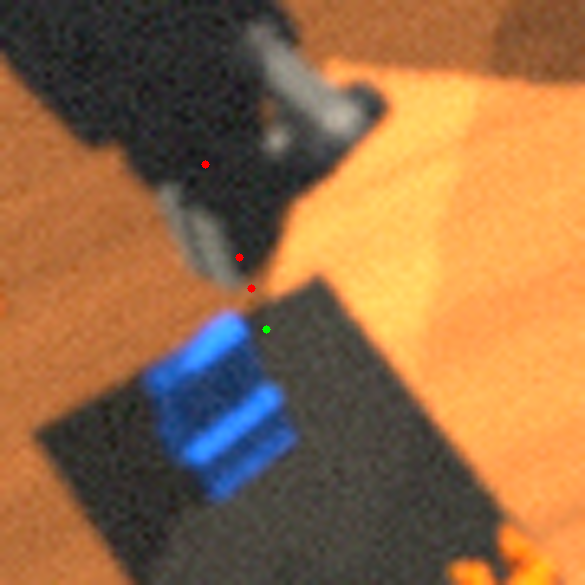

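View pics/w8.png

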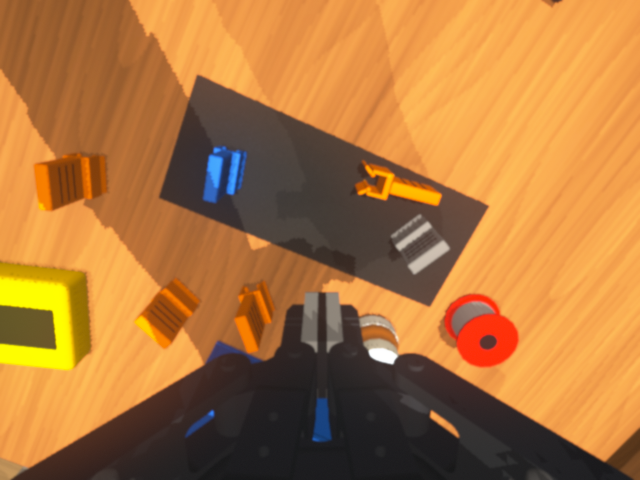

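Run:
```python
from h import *
im=cv2.imread("pics/w8.png")
cv2.imwrite("pics/w8c.png",cv2.resize(im[150:290,340:480],None,fx=5,fy=4.2,interpolation=cv2.INTER_CUBIC))
```

```text
(no output)
```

View pics/w8c.png

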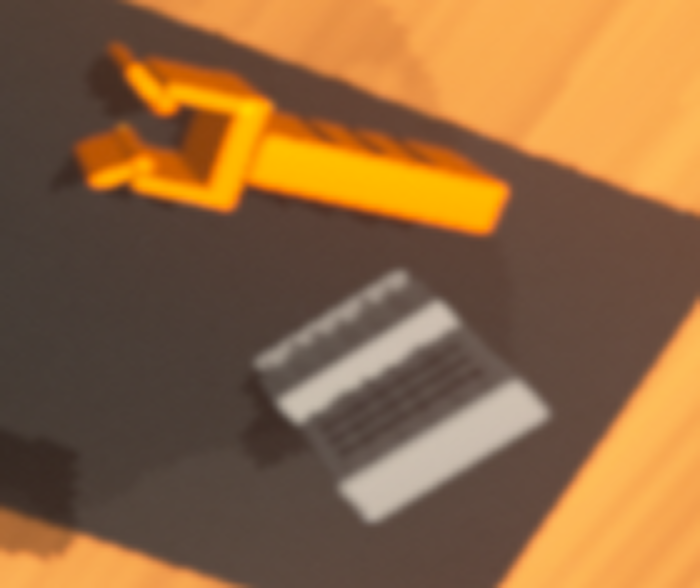

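```bash
cat >> h.py <<'E'
def tilt(alpha,phi,zs=1):
    # tool x tilted phi from down towards p=(cos a,sin a); tool z = zs * (p cos+z sin)
    p=np.array([np.cos(alpha),np.sin(alpha),0]); k=np.array([0,0,1.])
    x=p*np.sin(phi)-k*np.cos(phi); z=zs*(p*np.cos(phi)+k*np.sin(phi)); return np.c_[x,np.cross(z,x),z]
TIP=0.030  # real fingertip lies this far behind the reported TCP
def planR(gp,Rw,back=None,s=None):
    "gp: where the real grasp point (19 mm behind real tip) shall be"
    s=s or readout.get_state(); R0=Rt(s["orientation"])
    pos=np.array(gp)+Rw[:,0]*(.019+TIP)
    return (R0.T@(pos-s["tcp_pos"])).round(4), R.from_matrix(R0.T@Rw).as_rotvec().round(4), pos.round(4)
E
python3 - <<'E'
from h import *
P=np.load("w8.npz")["P"]
f=lambda u,v:atz(P,(340+u/5,150+v/4.2),.036)
n1,n2,e1,e2=f(260,135),f(245,187),f(510,190),f(487,236)
h1,h2=f(272,100),f(236,210)
n=(n1+n2)/2;e=(e1+e2)/2;d=e-n
print("near",n,"end",e,"len",np.linalg.norm(d),"w",np.linalg.norm(e1-e2),np.linalg.norm(n1-n2),"head",np.linalg.norm(h1-h2),"alpha",np.arctan2(d[1],d[0]))
for a,b in((n1,e1),(n2,e2)): print(np.arctan2(*(b-a)[1::-1]))
g=lambda u,v,z:atz(P,(340+u/5,150+v/4.2),z)
print("grey base",g(255,365,.002),g(405,275,.002),"grey tabtop",[g(*q,.059) for q in((340,490),(372,522),(550,412),(515,380))])
E
```

```text
near [ 0.56084287 -0.2727785   0.036     ] end [ 0.60010092 -0.26273798  0.036     ] len 0.040521677106390444 w 0.009274836714219603 0.0099647541591186 head 0.021161108280802792 alpha 0.2503896616580386
0.24208253725608359
0.2589431529924097
grey base [ 0.59346434 -0.31401224  0.002     ] [ 0.60627481 -0.28414954  0.002     ] grey tabtop [array([ 0.59895157, -0.3161792 ,  0.059     ]), array([ 0.60676163, -0.31923412,  0.059     ]), array([ 0.61866558, -0.28810208,  0.059     ]), array([ 0.61055863, -0.28553658,  0.059     ])]
```

Run:
```python
from h import *
G=np.array([.5744,-.2693,.032])
s=readout.get_state()
print(s["clock"],planR(G+[0,0,.075],tilt(.25,0,-1)))
# view where camera would see clip
```

```text
7.075 (array([ 0.1025,  0.0664, -0.0153]), array([ 1.8191e+00, -1.1000e-03,  3.6000e-03]), array([ 0.5744, -0.2693,  0.058 ]))
```

Request:
drive_tool(
  moves=[
    [[0.01, 0.02, -0.005, 0.18, 0, 0, 165], [0.03, 0.04, -0.01, 0.36, 0, 0, 165], [0.05, 0.066, -0.015, 0.54, 0, 0, 165], [0.06, 0.066, -0.015, 0.72, 0, 0, 165], [0.06, 0.066, -0.015, 0.9, 0, 0.002, 165]],
  ],
)

```text
clock: 7.7
tcp_pos: [0.5731, -0.2685, 0.0976]
orientation: [-0.386, -0.59, -0.391, 0.591]
wrist_force: [0.1, -0.1, -0.1]
finger_gap: 0.0301
```

Run:
```python
from h import *
G=np.array([.5744,-.2693,.032])
print(planR(G+[0,0,.075],tilt(.25,0,-1)))
```

```text
(array([0.0396, 0.0018, 0.0003]), array([9.14e-01, 4.00e-04, 6.80e-03]), array([ 0.5744, -0.2693,  0.058 ]))
```

Request:
drive_tool(
  moves=[
    [[0.0, 0.002, 0.0, 0.18, 0, 0, 165], [0.01, 0.002, 0.0, 0.36, 0, 0, 165], [0.02, 0.002, 0.0, 0.54, 0, 0.002, 165], [0.04, 0.002, 0.0, 0.72, 0, 0.004, 165], [0.04, 0.002, 0.0, 0.9, 0, 0.007, 165]],
  ],
)

```text
clock: 8.32
tcp_pos: [0.5727, -0.2678, 0.0543]
orientation: [-0.09, -0.7, -0.092, 0.703]
wrist_force: [0.5, -0.5, 1.1]
finger_gap: 0.0302
```

Run:
```python
from h import *
G=np.array([.5744,-.2693,.032])
print(planR(G+[0,0,.075],tilt(.25,0,-1)))
s=readout.get_state(); P=proj("wrist",s); im=cams.read_camera("wrist"); R0=Rt(s["orientation"])
for X in ([.5608,-.2728,.036],[.6001,-.2627,.036],[.5744,-.2693,.036]):
    cv2.circle(im,tuple(int(x) for x in px(P,X)),2,(255,0,255),-1)
cv2.imwrite("pics/w9.png",im); print(s["joint_pos"])
```

```text
(array([-0.0037,  0.0019, -0.0013]), array([0.0081, 0.0041, 0.0038]), array([ 0.5744, -0.2693,  0.058 ]))
[-5.64124103e-01  5.00978763e-01 -3.32690651e-02  1.04215560e+00
 -4.06659330e-04  2.31940985e+00]
```

View pics/w9.png

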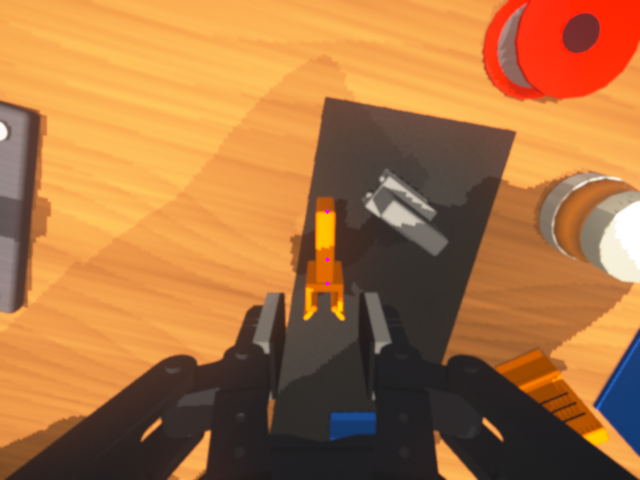

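Request:
drive_tool(
  moves=[
    [[0.02, 0.0, -0.001, 0.008, 0.004, 0.004, 165], [0.035, 0.0, -0.001, 0.008, 0.004, 0.004, 165], [0.045, 0.0, -0.001, 0.008, 0.004, 0.004, 165], [0.055, 0.0, -0.001, 0.008, 0.004, 0.004, 165], [0.055, 0.0, -0.001, 0.008, 0.004, 0.004, 165]],
  ],
)

```text
clock: 9.0
tcp_pos: [0.5734, -0.2675, -0.0007]
orientation: [-0.087, -0.702, -0.086, 0.702]
wrist_force: [-0.3, 0.3, 0.4]
finger_gap: 0.03
```

Run:
```python
from h import *
s=readout.get_state(); print(s["clock"]); im=cams.read_camera("wrist")
cv2.imwrite("pics/w10.png",im)
sc=cams.read_camera("scene")[220:340,150:290]; cv2.imwrite("pics/s10.png",cv2.resize(cv2.convertScaleAbs(sc,alpha=1.5,beta=15),None,fx=5,fy=5,interpolation=cv2.INTER_CUBIC))
```

```text
9.0
```

View pics/w10.png

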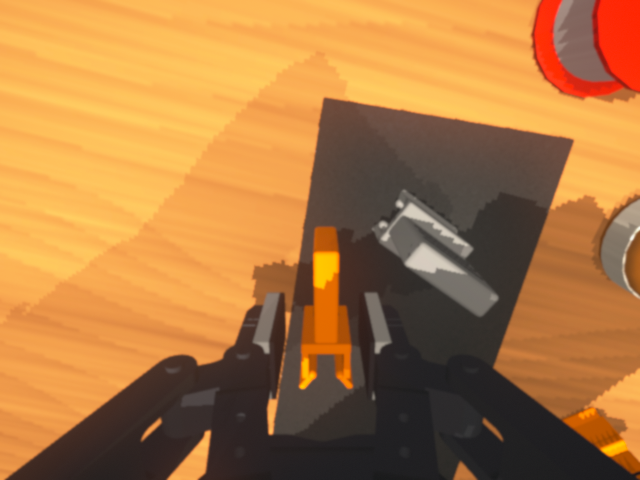

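View pics/s10.png

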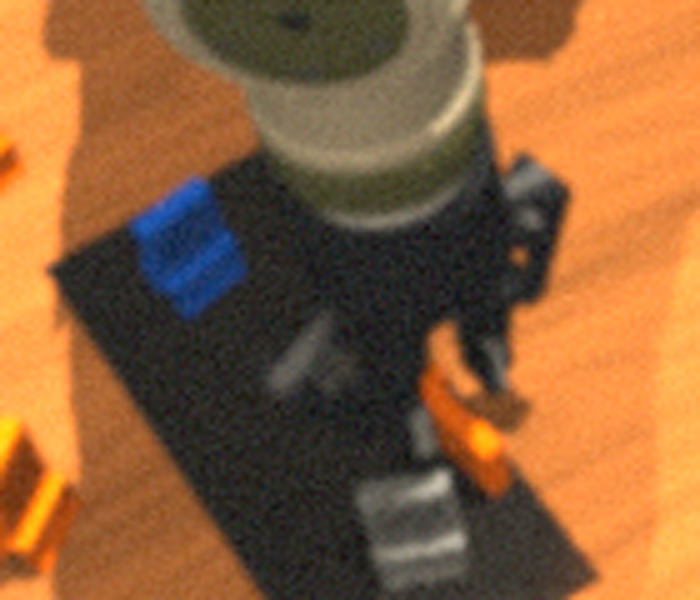

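Request:
drive_tool(
  moves=[
    [[0.004, 0.0, 0, 0, 0, 0, 165], [0.008, 0.0, 0, 0, 0, 0, 165], [0.012, 0, 0, 0, 0, 0, 165], [0.016, 0, 0, 0, 0, 0, 165], [0.016, 0, 0, 0, 0, 0, 165]],
  ],
)

```text
clock: 9.72
tcp_pos: [0.5738, -0.2677, -0.0161]
orientation: [0.087, 0.702, 0.086, -0.702]
wrist_force: [0.0, -0.0, -0.1]
finger_gap: 0.0302
```

Run:
```python
from h import *
im=cams.read_camera("wrist")
cv2.imwrite("pics/w11.png",im)
sc=cams.read_camera("scene")[260:330,210:280]; cv2.imwrite("pics/s11.png",cv2.resize(cv2.convertScaleAbs(sc,alpha=1.5,beta=15),None,fx=8,fy=8,interpolation=cv2.INTER_CUBIC))
```

```text
(no output)
```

View pics/w11.png

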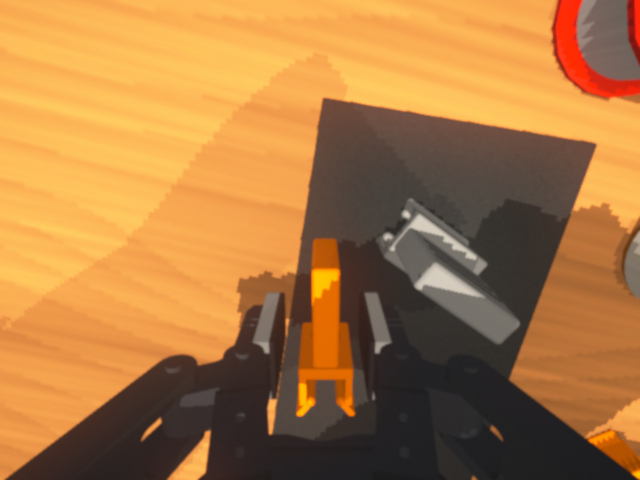

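View pics/s11.png

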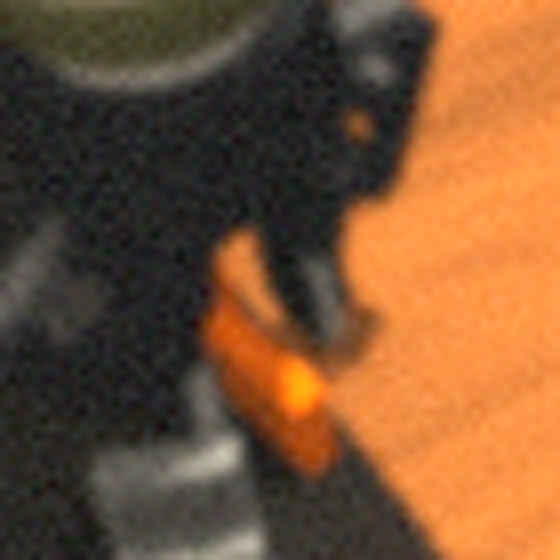

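Request:
drive_tool(
  moves=[
    [[0.0, 0.0, -0.004, 0, 0, 0, 165], [0.0, 0.0, -0.004, 0, 0, 0, 255], [0, 0, -0.004, 0, 0, 0, 255], [0, 0, -0.004, 0, 0, 0, 255], [0, 0, -0.004, 0, 0, 0, 255]],
  ],
  squeeze=50,
)

```text
clock: 10.45
tcp_pos: [0.5783, -0.267, -0.0154]
orientation: [0.087, 0.702, 0.086, -0.701]
wrist_force: [0.3, -0.3, 0.3]
finger_gap: 0.0087
```

Run:
```python
from h import *
im=cams.read_camera("wrist")
cv2.imwrite("pics/w12.png",im)
G=np.array([.5744,-.2693,.032]); print(tilt(.25,0,-1).round(2), Rt(readout.get_state()["orientation"]).round(3))
```

```text
[[ 0.    0.25 -0.97]
 [ 0.   -0.97 -0.25]
 [-1.    0.   -0.  ]] [[ 0.002  0.243 -0.97 ]
 [-0.001 -0.97  -0.243]
 [-1.     0.002 -0.002]]
```

View pics/w12.png

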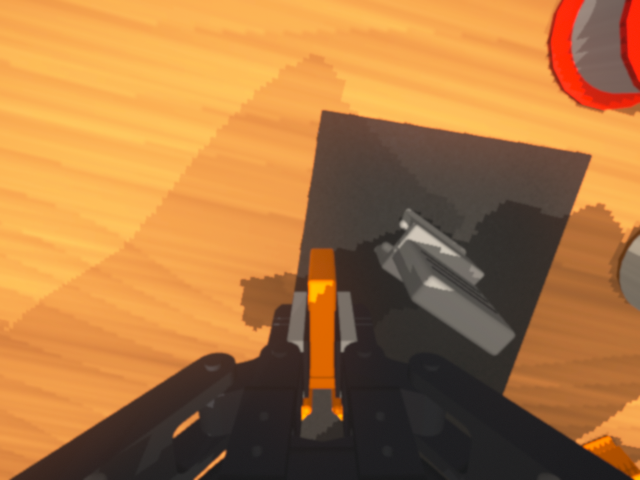

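Request:
drive_tool(
  moves=[
    [[-0.04, 0.0, 0, 0, 0, 0, 255], [-0.08, 0.0, 0, 0, 0, 0, 255], [-0.12, -0.03, 0, 0, 0.18, 0, 255], [-0.14, -0.06, 0, 0, 0.36, 0, 255], [-0.16, -0.08, 0, 0, 0.54, 0, 255]],
  ],
)

```text
clock: 11.12
tcp_pos: [0.5583, -0.1881, 0.1459]
orientation: [0.061, 0.865, 0.106, -0.486]
wrist_force: [0.2, -1.1, -0.5]
finger_gap: 0.0086
```

```bash
cat >> h.py <<'E'
def place(O,alpha,phi):
    Rw=tilt(alpha,phi,-1); p=np.array([np.cos(alpha),np.sin(alpha),0]); c=p*np.cos(phi)+np.array([0,0,np.sin(phi)])
    return planR(np.array(O)-.015*Rw[:,0]+.041*c,Rw)
E
python3 - <<'E'
from h import *
s=readout.get_state(); print(s["joint_pos"].round(2),s["finger_gap"])
print(place((.56,-.19,.08),.25,np.deg2rad(80)))
E
```

```text
[-0.71  0.06 -0.55  0.62  0.44  2.26] 0.00862460544670698
(array([ 0.0486,  0.002 , -0.0193]), array([ 4.000e-04,  8.488e-01, -5.300e-03]), array([ 0.5993, -0.18  ,  0.1145]))
```

Request:
drive_tool(
  moves=[
    [[0.01, 0.0, -0.004, 0, 0.18, 0, 255], [0.02, 0.0, -0.008, 0, 0.36, 0, 255], [0.03, 0, -0.012, 0, 0.54, 0, 255], [0.04, 0.002, -0.016, 0, 0.7, 0, 255], [0.048, 0.002, -0.019, 0, 0.85, -0.005, 255]],
  ],
)

```text
clock: 11.75
tcp_pos: [0.6091, -0.2123, 0.1224]
orientation: [0.014, 0.981, 0.143, -0.132]
wrist_force: [1.7, -1.5, 0.0]
finger_gap: 0.0088
```

Run:
```python
from h import *
s=readout.get_state(); print(s["joint_pos"].round(2),s["finger_gap"])
print(place((.56,-.19,.08),.25,np.deg2rad(80)))
print(place((.56,-.19,.005),.25,np.deg2rad(80)))
sc=cams.read_camera("scene"); cv2.imwrite("pics/s13.png",cv2.resize(sc[150:330,150:350],None,fx=3.5,fy=3.5,interpolation=cv2.INTER_CUBIC))
cv2.imwrite("pics/w13.png",cams.read_camera("wrist"))
```

```text
[-0.98  0.43 -1.03 -0.71  1.17  2.45] 0.008801049624892917
(array([ 0.002 , -0.0337,  0.008 ]), array([-0.0013,  0.0928,  0.0404]), array([ 0.5993, -0.18  ,  0.1145]))
(array([ 0.0218, -0.033 ,  0.0803]), array([-0.0013,  0.0928,  0.0404]), array([ 0.5993, -0.18  ,  0.0395]))
```

View pics/s13.png

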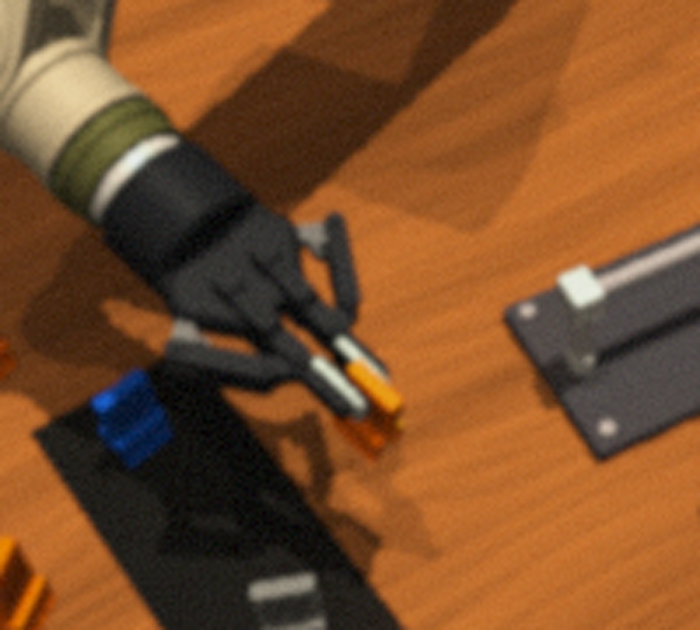

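View pics/w13.png

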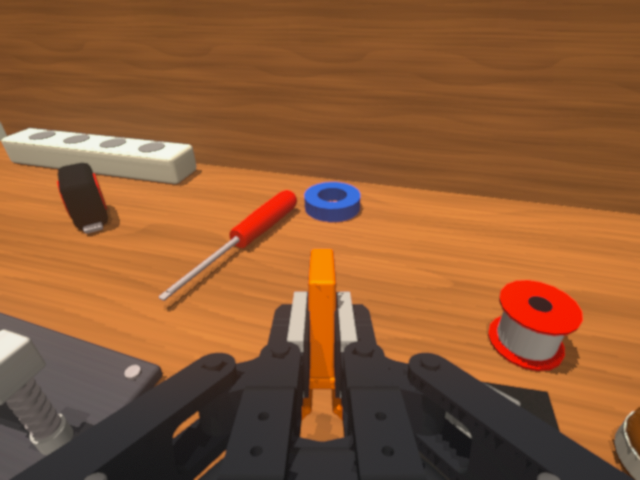

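Run:
```python
from h import *
print(place((.63,-.195,.06),-.1,np.deg2rad(80)))
```

```text
(array([0.0665, 0.0037, 0.0021]), array([0.0663, 0.1018, 0.3802]), array([ 0.6704, -0.1991,  0.0945]))
```

Request:
drive_tool(
  moves=[
    [[0.02, 0.001, -0.005, 0.02, 0.03, 0.1, 255], [0.04, 0.002, -0.005, 0.04, 0.06, 0.24, 255], [0.055, 0.003, 0, 0.066, 0.1, 0.38, 255], [0.066, 0.004, 0.002, 0.066, 0.1, 0.38, 255], [0.066, 0.004, 0.002, 0.066, 0.1, 0.38, 255]],
  ],
)

```text
clock: 12.48
tcp_pos: [0.7408, -0.2306, 0.0754]
orientation: [-0.006, 0.995, -0.039, -0.089]
wrist_force: [-0.1, -0.2, -0.9]
finger_gap: 0.0084
```

Run:
```python
from h import *
s=readout.get_state(); print(s["joint_pos"].round(2),s["finger_gap"])
print(place((.63,-.195,.06),-.1,np.deg2rad(80)))
print(place((.63,-.195,.006),-.1,np.deg2rad(80)))
```

```text
[-0.63  0.86 -1.03 -1.68  0.55  3.04] 0.008445734859660723
(array([-0.0748, -0.026 , -0.0057]), array([-0.0007,  0.0046,  0.022 ]), array([ 0.6704, -0.1991,  0.0945]))
(array([-0.0652, -0.0257,  0.0474]), array([-0.0007,  0.0046,  0.022 ]), array([ 0.6704, -0.1991,  0.0405]))
```

Run:
```python
from h import *
print(place((.70,-.2265,.02),-.08,np.deg2rad(80)))
print(place((.70,-.2265,.007),-.08,np.deg2rad(80)))
sc=cams.read_camera("scene"); cv2.imwrite("pics/s14.png",cv2.resize(sc[200:400,150:350],None,fx=3,fy=3,interpolation=cv2.INTER_CUBIC))
```

```text
(array([ 0.0034, -0.0007,  0.0206]), array([-0.0042,  0.0045,  0.0023]), array([ 0.7405, -0.2297,  0.0545]))
(array([ 0.0057, -0.0006,  0.0334]), array([-0.0042,  0.0045,  0.0023]), array([ 0.7405, -0.2297,  0.0415]))
```

View pics/s14.png

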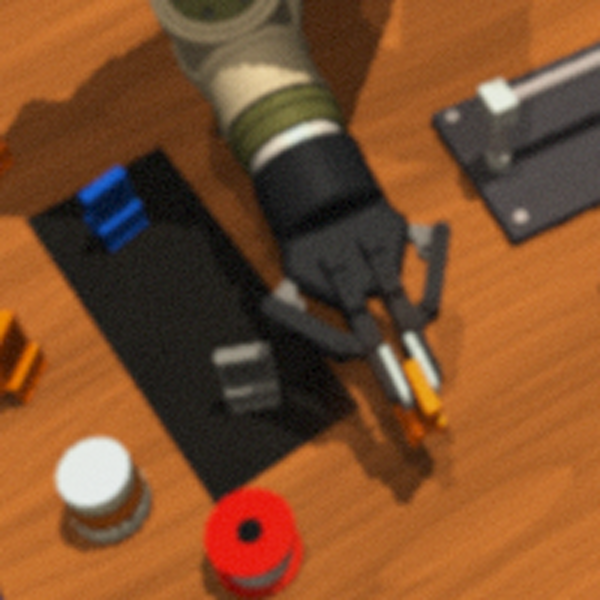

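Request:
drive_tool(
  moves=[
    [[0.002, 0, 0.01, 0, 0, 0, 255], [0.003, 0, 0.02, 0, 0.003, 0, 255], [0.004, 0, 0.026, 0, 0.004, 0.002, 255], [0.005, 0, 0.03, 0, 0.004, 0.002, 255], [0.005, 0, 0.03, 0, 0.004, 0.002, 255]],
  ],
)

```text
clock: 13.15
tcp_pos: [0.7401, -0.2319, 0.0457]
orientation: [-0.005, 0.995, -0.04, -0.087]
wrist_force: [0.0, 0.7, 0.2]
finger_gap: 0.0087
```

Run:
```python
from h import *
s=readout.get_state(); print(s["joint_pos"].round(2),s["finger_gap"],s["wrist_force"])
print(place((.70,-.2265,.003),-.08,np.deg2rad(80)))
sc=cams.read_camera("scene"); cv2.imwrite("pics/s15.png",cv2.resize(sc[250:400,200:350],None,fx=4,fy=4,interpolation=cv2.INTER_CUBIC))
cv2.imwrite("pics/w15.png",cams.read_camera("wrist"))
```

```text
[-0.63  0.96 -1.01 -1.76  0.54  3.04] 0.008695988299618006 [0.01062665 0.74332604 0.19817176]
(array([ 0.0016, -0.0021,  0.0081]), array([-0.0039, -0.0001, -0.0009]), array([ 0.7405, -0.2297,  0.0375]))
```

View pics/s15.png

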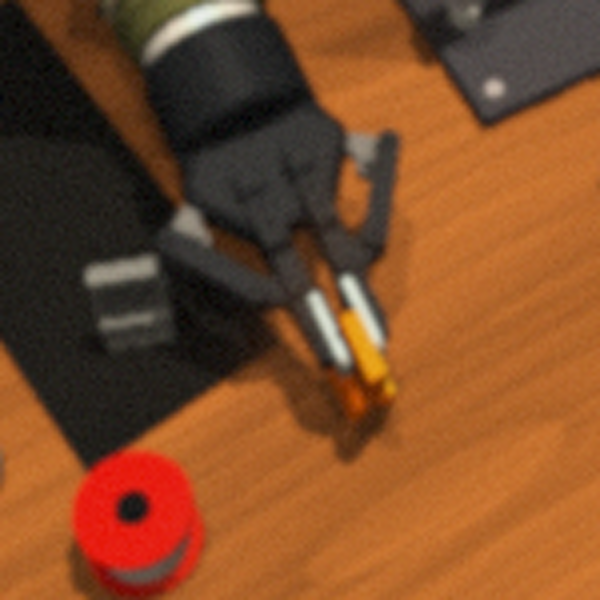

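View pics/w15.png

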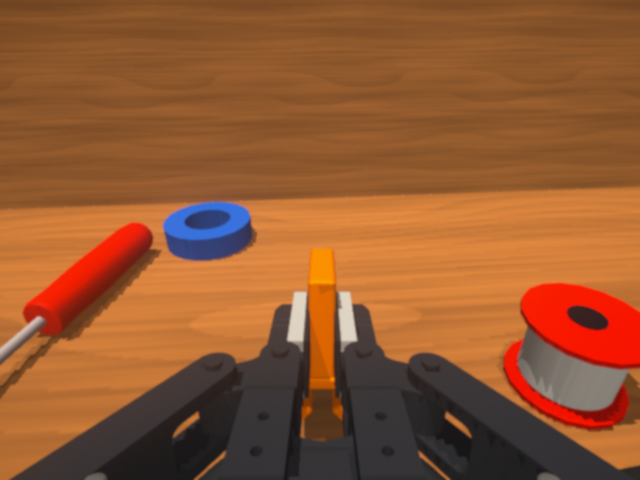

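Request:
drive_tool(
  moves=[
    [[0.0, -0.001, 0.002, 0, 0, 0, 255], [0.001, -0.002, 0.004, 0, 0, 0, 255], [0.001, -0.002, 0.006, 0, 0, 0, 255], [0.002, -0.002, 0.008, 0, 0, 0, 255], [0.002, -0.002, 0.008, 0, 0, 0, 255]],
  ],
)

```text
clock: 13.88
tcp_pos: [0.741, -0.2297, 0.0377]
orientation: [-0.005, 0.995, -0.04, -0.087]
wrist_force: [0.5, 0.4, -0.8]
finger_gap: 0.009
```

Request:
drive_tool(
  moves=[
    [[0.0, 0, 0.001, 0, 0, 0, 255], [0, 0, 0.002, 0, 0, 0, 255], [0, 0, 0.003, 0, 0, 0, 255], [0, 0, 0.004, 0, 0, 0, 255], [0.0, 0, 0.004, 0, 0, 0, 255]],
  ],
)

```text
clock: 14.5
tcp_pos: [0.7412, -0.2301, 0.0368]
orientation: [-0.004, 0.996, -0.04, -0.084]
wrist_force: [-1.4, 0.5, 8.3]
finger_gap: 0.0085
```

Run:
```python
from h import *
s=readout.get_state(); print(s["joint_pos"].round(2),s["finger_gap"],s["wrist_force"],s["ft_torque"])
print(place((.70,-.2265,.003),-.08,np.deg2rad(80)))
sc=cams.read_camera("scene"); cv2.imwrite("pics/s16.png",cv2.resize(sc[300:370,250:320],None,fx=8,fy=8,interpolation=cv2.INTER_CUBIC))
```

```text
[-0.63  0.99 -1.   -1.8   0.54  3.04] 0.00848563799565251 [-1.37983774  0.45937931  8.31225399] [-0.02339609 -0.63500128  0.14533451]
(array([-0.0009, -0.0003, -0.0006]), array([-0.0005, -0.0057, -0.0006]), array([ 0.7405, -0.2297,  0.0375]))
```

View pics/s16.png

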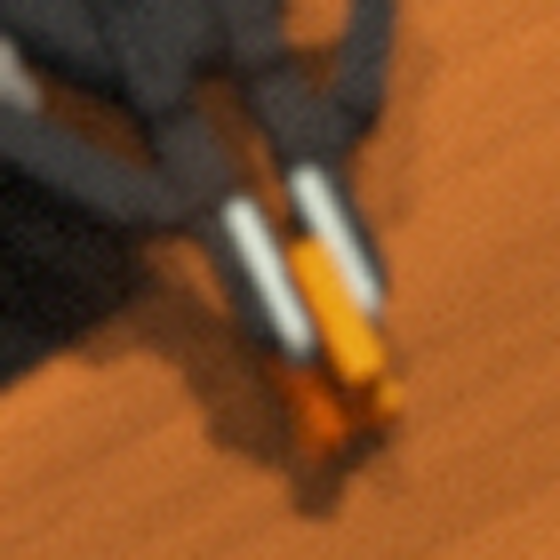

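Request:
drive_tool(
  moves=[
    [[0.0, 0, -0.001, 0, 0, 0, 200], [0, 0, -0.001, 0, 0, 0, 165], [0, 0, -0.001, 0, 0, 0, 165], [0, 0, -0.001, 0, 0, 0, 165], [0.0, 0, -0.001, 0, 0, 0, 165]],
  ],
)

```text
clock: 15.18
tcp_pos: [0.7413, -0.2301, 0.0375]
orientation: [-0.004, 0.996, -0.04, -0.084]
wrist_force: [-0.1, 0.5, -0.5]
finger_gap: 0.0297
```

Run:
```python
from h import *
sc=cams.read_camera("scene"); cv2.imwrite("pics/s17.png",cv2.resize(sc[300:370,250:320],None,fx=8,fy=8,interpolation=cv2.INTER_CUBIC))
cv2.imwrite("pics/w17.png",cams.read_camera("wrist"))
```

```text
(no output)
```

View pics/s17.png

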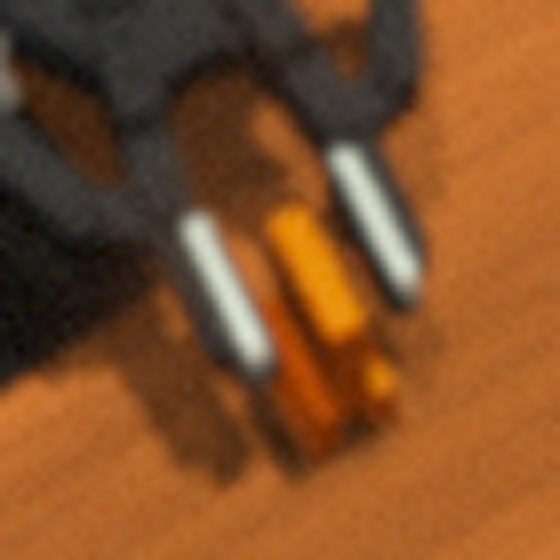

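View pics/w17.png

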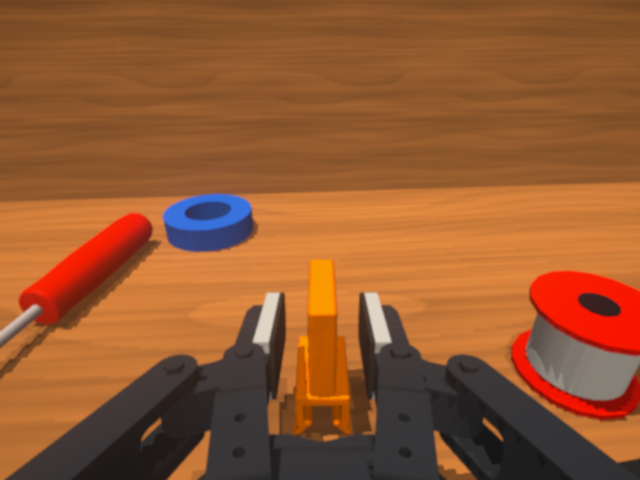

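Request:
drive_tool(
  moves=[
    [[-0.03, 0, -0.002, 0, 0, 0, 165], [-0.06, 0, -0.01, 0, -0.1, 0, 165], [-0.075, 0, -0.05, 0, -0.28, 0, 165], [-0.075, 0, -0.11, 0, -0.46, 0, 165], [-0.075, 0, -0.16, 0, -0.64, 0, 165]],
  ],
)

```text
clock: 15.9
tcp_pos: [0.7174, -0.2473, 0.1066]
orientation: [-0.013, 0.969, -0.04, -0.243]
wrist_force: [0.6, -1.4, -0.9]
finger_gap: 0.0301
```

Run:
```python
from h import *
s=readout.get_state(); print(s["joint_pos"].round(2))
print(planR((.70,-.2265,.14),tilt(-.08,0,-1)))
cv2.imwrite("pics/w18.png",cams.read_camera("wrist"))
```

```text
[-0.65  0.37 -0.92 -0.72  0.5   2.85]
(array([-0.0093, -0.0191,  0.0229]), array([-0.0068, -1.079 ,  0.0039]), array([ 0.7   , -0.2265,  0.091 ]))
```

View pics/w18.png

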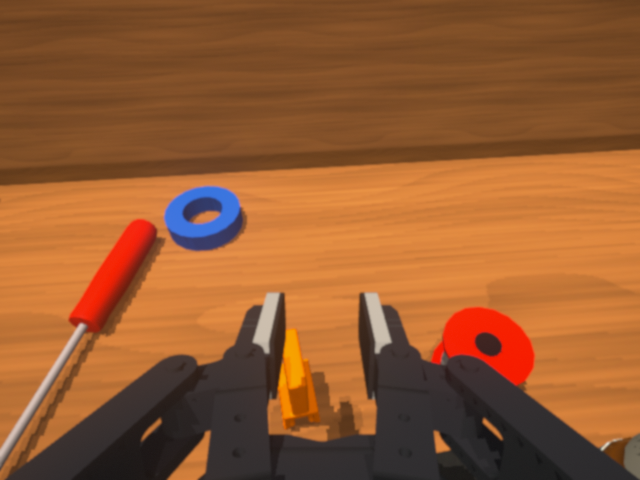

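Request:
drive_tool(
  moves=[
    [[-0.03, -0.01, -0.03, 0, -0.18, 0, 165], [-0.04, -0.015, -0.04, 0, -0.36, 0, 165], [-0.04, -0.019, -0.04, 0, -0.54, 0, 165], [-0.04, -0.019, -0.03, 0, -0.72, 0, 165], [-0.03, -0.019, -0.01, 0, -0.9, 0, 165]],
  ],
)

```text
clock: 16.58
tcp_pos: [0.6991, -0.2282, 0.1367]
orientation: [-0.025, 0.842, -0.035, -0.538]
wrist_force: [2.3, -0.2, -1.0]
finger_gap: 0.0301
```

Run:
```python
from h import *
s=readout.get_state(); print(s["joint_pos"].round(2))
print(planR((.69,-.2265,.15),tilt(-.08,0,-1)))
cv2.imwrite("pics/w19.png",cams.read_camera("wrist"))
```

```text
[-0.5   0.31 -0.22  0.64  0.18  2.76]
(array([ 0.0286, -0.0007,  0.0233]), array([-0.0069, -0.4342,  0.0043]), array([ 0.69  , -0.2265,  0.101 ]))
```

View pics/w19.png

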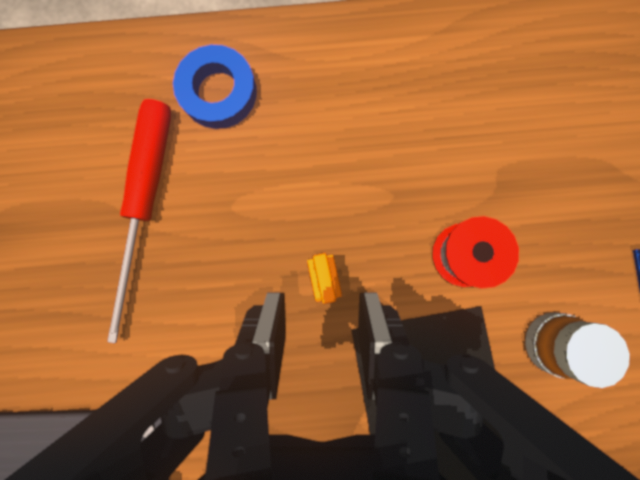

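Request:
drive_tool(
  moves=[
    [[0.0, 0, 0.005, 0, -0.15, 0, 165], [0.01, 0, 0.01, 0, -0.3, 0.002, 165], [0.02, 0, 0.02, -0.003, -0.434, 0.004, 165], [0.028, 0, 0.023, -0.007, -0.434, 0.004, 165], [0.028, 0, 0.023, -0.007, -0.434, 0.004, 165]],
  ],
)

```text
clock: 17.25
tcp_pos: [0.6891, -0.2262, 0.0958]
orientation: [0.03, -0.702, 0.026, 0.711]
wrist_force: [-0.9, 0.3, 0.4]
finger_gap: 0.0301
```

Run:
```python
from h import *
s=readout.get_state(); print(s["tcp_pos"],Rt(s["orientation"]).round(3))
im=cams.read_camera("wrist"); np.savez("w20.npz",P=proj("wrist",s)); cv2.imwrite("pics/w20.png",im)
for r in finder.regions_of("wrist","clip_grip"): print(r["conf"],r["point"])
cv2.imwrite("pics/w20c.png",cv2.resize(im[180:300,260:380],None,fx=5,fy=5,interpolation=cv2.INTER_CUBIC))
```

```text
[ 0.68913926 -0.22617792  0.09580053] [[-0.012 -0.079 -0.997]
 [ 0.007 -0.997  0.079]
 [-1.    -0.006  0.013]]
0.96 [325.1, 217.5]
0.82 [598.1, 421.2]
0.67 [633.8, 472.6]
```

View pics/w20c.png

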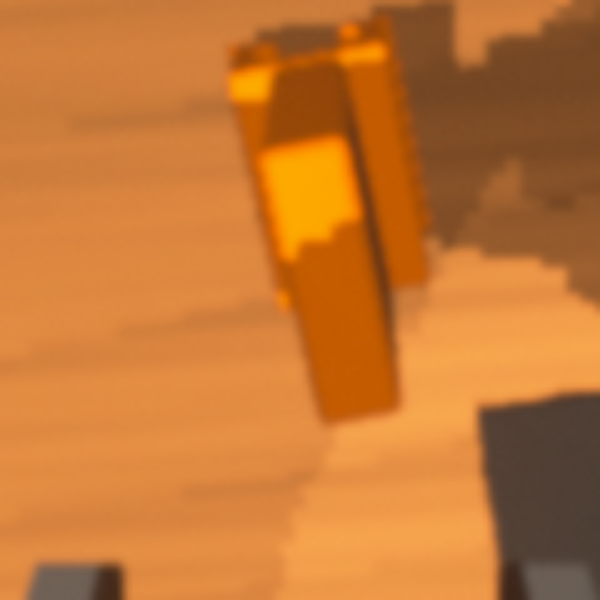

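Run:
```python
from h import *
P=np.load("w20.npz")["P"]
f=lambda u,v:atz(P,(260+u/5,180+v/5),.064)
c=[f(262,150),f(345,135),f(400,408),f(323,423)]
m=sum(c)/4; a=(c[0]+c[1])/2;b=(c[2]+c[3])/2
d=a-b; al=np.arctan2(d[1],d[0]); print(m,np.linalg.norm(d),np.linalg.norm(c[0]-c[1]),"alpha",al)
for G in (.064+.04,.049): print(planR((m[0],m[1],G),tilt(al,0,-1)))
```

```text
[ 0.69807911 -0.2288697   0.064     ] 0.03299931652481137 0.009193442683114065 alpha 0.12083374638974162
(array([ 0.0444,  0.002 , -0.0093]), array([-0.2   ,  0.0094,  0.0049]), array([ 0.6981, -0.2289,  0.055 ]))
(array([ 0.0994,  0.0022, -0.0098]), array([-0.2   ,  0.0094,  0.0049]), array([ 0.6981, -0.2289,  0.    ]))
```

Request:
drive_tool(
  moves=[
    [[0.01, 0.002, -0.009, -0.1, 0.005, 0.002, 165], [0.03, 0.002, -0.009, -0.2, 0.009, 0.005, 165], [0.044, 0.002, -0.009, -0.2, 0.009, 0.005, 165], [0.044, 0.002, -0.009, -0.2, 0.009, 0.005, 165], [0.044, 0.002, -0.009, -0.2, 0.009, 0.005, 165]],
  ],
)

```text
clock: 17.98
tcp_pos: [0.6981, -0.2291, 0.0567]
orientation: [0.043, 0.706, 0.042, -0.705]
wrist_force: [0.7, 0.3, 0.9]
finger_gap: 0.03
```

Run:
```python
from h import *
s=readout.get_state(); P=proj("wrist",s); im=cams.read_camera("wrist")
m=np.array([.6981,-.2289,.064]); p=np.array([np.cos(.121),np.sin(.121),0])
for k in (-.017,0,.017): cv2.circle(im,tuple(int(x) for x in px(P,m+k*p)),2,(255,0,255),-1)
cv2.imwrite("pics/w21.png",im[150:450,160:480]); print(planR((m[0],m[1],.049),tilt(.121,0,-1)))
```

```text
(array([ 0.0568, -0.0004,  0.0003]), array([-0.001 , -0.0014, -0.001 ]), array([ 0.6981, -0.2289,  0.    ]))
```

View pics/w21.png

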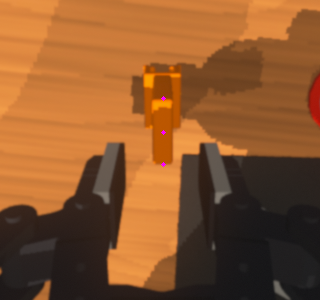

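Request:
drive_tool(
  moves=[
    [[0.02, 0, 0, 0, 0, 0, 165], [0.035, 0, 0, 0, 0, 0, 165], [0.048, 0, 0, 0, 0, 0, 165], [0.056, 0, 0, 0, 0, 0, 165], [0.056, 0, 0, 0, 0, 0, 200]],
  ],
)

```text
clock: 18.65
tcp_pos: [0.6978, -0.229, -0.0002]
orientation: [-0.042, -0.706, -0.042, 0.706]
wrist_force: [-0.1, -0.4, -0.2]
finger_gap: 0.0183
```

Run:
```python
from h import *
im=cams.read_camera("wrist"); cv2.imwrite("pics/w22.png",im[150:480,160:480])
```

```text
(no output)
```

View pics/w22.png

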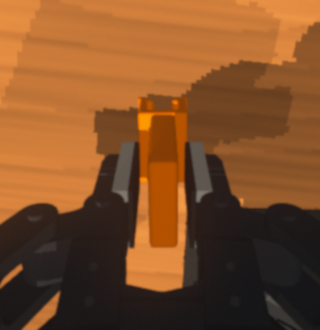

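Well straddled, both pads beside the tab. Closing.

Request:
drive_tool(
  moves=[
    [[0, 0, 0, 0, 0, 0, 255], [0, 0, 0, 0, 0, 0, 255], [0, 0, 0, 0, 0, 0, 255], [-0.02, 0, 0, 0, 0, 0, 255], [-0.06, 0, 0, 0, 0, 0, 255]],
  ],
  squeeze=60,
)

```text
clock: 19.32
tcp_pos: [0.6964, -0.2283, 0.0586]
orientation: [-0.042, -0.705, -0.043, 0.707]
wrist_force: [0.6, -0.2, -1.1]
finger_gap: 0.0093
```

Run:
```python
from h import *
im=cams.read_camera("wrist"); cv2.imwrite("pics/w23.png",im[150:480,160:480])
for yaw in (-.06,):
    Rw=want(yaw); print(planR((.5487,.0559,.16),Rw))
```

```text
(array([-0.0459, -0.3018,  0.1159]), array([-1.3908, -0.0023, -0.0073]), array([0.5487, 0.0559, 0.111 ]))
```

View pics/w23.png

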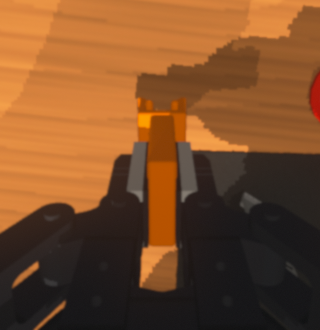

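Request:
drive_tool(
  moves=[
    [[-0.05, -0.02, 0, -0.1, 0, 0, 255], [-0.07, -0.06, 0.02, -0.28, 0, 0, 255], [-0.07, -0.11, 0.04, -0.46, 0, 0, 255], [-0.07, -0.16, 0.06, -0.64, 0, 0, 255], [-0.07, -0.21, 0.08, -0.82, 0, 0, 255]],
  ],
)

```text
clock: 20.0
tcp_pos: [0.5943, -0.0295, 0.1359]
orientation: [0.324, 0.631, 0.32, -0.628]
wrist_force: [0.2, 0.7, -0.0]
finger_gap: 0.009
```

Run:
```python
from h import *
print(planR((.5487,.0559,.16),want(-.06)))
```

```text
(array([ 0.0243, -0.0872, -0.0425]), array([-5.652e-01,  5.000e-04, -8.100e-03]), array([0.5487, 0.0559, 0.111 ]))
```

Request:
drive_tool(
  moves=[
    [[0, -0.03, -0.014, -0.15, 0, 0, 255], [0, -0.06, -0.028, -0.3, 0, -0.004, 255], [0.01, -0.087, -0.042, -0.45, 0, -0.008, 255], [0.02, -0.087, -0.042, -0.565, 0, -0.008, 255], [0.02, -0.087, -0.042, -0.565, 0, -0.008, 255]],
  ],
)

```text
clock: 20.62
tcp_pos: [0.5478, 0.0558, 0.1148]
orientation: [-0.484, -0.515, -0.485, 0.515]
wrist_force: [0.2, 0.3, -0.4]
finger_gap: 0.0092
```

Run:
```python
from h import *
s=readout.get_state(); print(s["joint_pos"].round(2))
print(planR((.5487,.0559,.16),want(-.06)))
im=cams.read_camera("wrist"); cv2.imwrite("pics/w24.png",im);np.savez("w24.npz",P=proj("wrist",s))
t=cams.read_camera("scene"); cv2.imwrite("pics/s24.png",cv2.resize(t[140:290,270:450],None,fx=4,fy=4,interpolation=cv2.INTER_CUBIC))
```

```text
[-0.04  0.31 -0.17  1.09 -0.    1.59]
(array([ 0.0038,  0.0009, -0.0001]), array([-0.0006,  0.0005,  0.001 ]), array([0.5487, 0.0559, 0.111 ]))
```

View pics/w24.png

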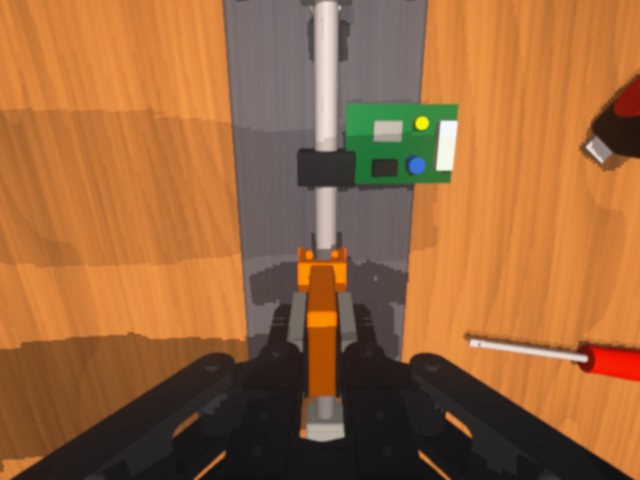

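View pics/s24.png

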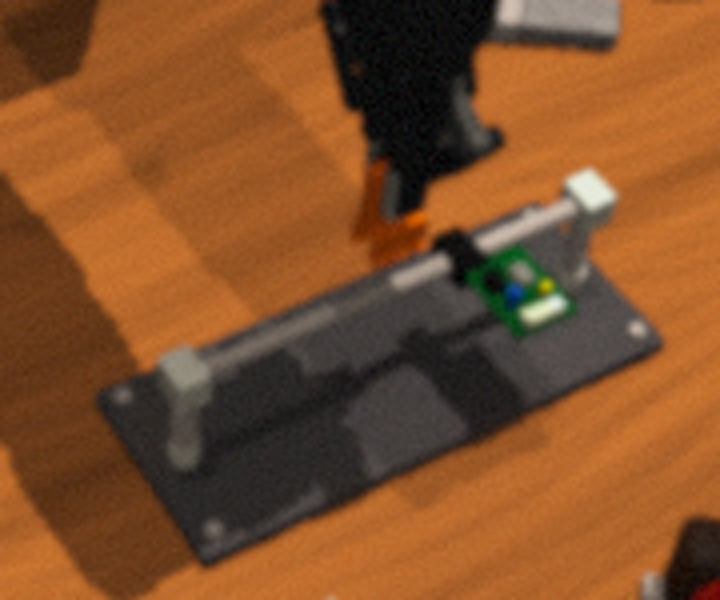

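Run:
```python
from h import *
im=cv2.imread("pics/w24.png"); cv2.imwrite("pics/w24c.png",cv2.resize(im[130:320,260:390],None,fx=4,fy=3.1,interpolation=cv2.INTER_CUBIC))
g=cv2.cvtColor(im,cv2.COLOR_BGR2GRAY)
for r in (60,80,100,120,140,195,210,225): print(r,[int(x) for x in g[r,308:346:1]])
```

```text
60 [117, 113, 110, 103, 92, 95, 119, 145, 166, 180, 192, 200, 206, 210, 216, 222, 227, 231, 232, 229, 224, 221, 216, 211, 203, 192, 181, 169, 152, 127, 96, 76, 71, 71, 78, 87, 93, 94]
80 [121, 120, 118, 117, 116, 118, 126, 145, 165, 180, 192, 201, 206, 212, 217, 223, 228, 232, 233, 229, 224, 221, 217, 212, 203, 192, 180, 167, 150, 129, 112, 106, 107, 112, 116, 117, 117, 116]
100 [122, 121, 119, 118, 116, 116, 123, 142, 164, 180, 193, 201, 206, 207, 207, 217, 226, 231, 232, 229, 225, 222, 218, 212, 203, 192, 181, 165, 144, 119, 106, 104, 106, 111, 115, 116, 117, 117]
120 [120, 120, 119, 118, 118, 116, 122, 140, 162, 179, 192, 201, 208, 212, 218, 223, 227, 231, 231, 228, 224, 222, 218, 210, 201, 190, 178, 162, 141, 118, 109, 113, 115, 116, 116, 115, 114, 111]
140 [105, 105, 104, 104, 102, 100, 107, 130, 156, 175, 188, 198, 205, 211, 214, 214, 206, 201, 200, 198, 196, 195, 191, 185, 176, 167, 157, 144, 126, 107, 101, 101, 101, 100, 94, 80, 70, 74]
195 [100, 101, 101, 100, 100, 100, 104, 117, 135, 151, 163, 173, 180, 184, 189, 193, 196, 197, 197, 196, 196, 194, 190, 182, 173, 163, 151, 135, 116, 104, 100, 98, 99, 98, 100, 100, 100, 99]
210 [100, 101, 100, 100, 99, 98, 101, 111, 130, 149, 162, 173, 180, 184, 189, 193, 196, 197, 197, 196, 196, 194, 190, 182, 172, 162, 149, 131, 113, 102, 99, 98, 97, 99, 99, 100, 100, 100]
225 [99, 99, 100, 99, 100, 99, 100, 109, 128, 147, 162, 171, 179, 185, 189, 193, 196, 197, 196, 196, 196, 194, 189, 181, 171, 161, 148, 129, 110, 100, 99, 98, 99, 99, 99, 100, 100, 98]
```

View pics/w24c.png

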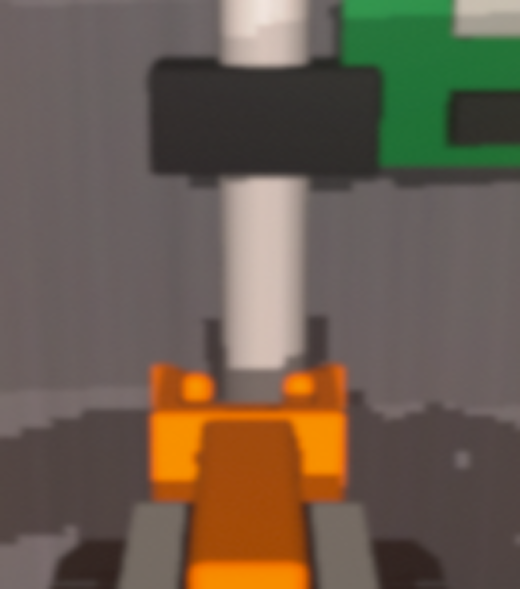

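Run:
```python
from h import *
P=np.load("w24.npz")["P"]; 
s=readout.get_state(); R0=Rt(s["orientation"]); T=s["tcp_pos"]
tool=lambda X:(R0.T@(X-T)).round(4)
for r,c in((60,325.7),(120,325.5),(195,325.5),(225,325.5)): X=atz(P,(c,r),.080); print("rod",X.round(4),tool(X))
for (u,v,z) in((249,385,.122),(249,440,.139)): X=atz(P,(260+u/4,130+v/3.1),z); print("clip",X.round(4),tool(X))
X=atz(P,(260+265/4,130+175/3.1),.089); print("carrier edge",X,tool(X))
u=np.array([.0597,.998,0]); print("face along from mid est:", (X-np.array([.5491,.0633,.089]))@u)
# clip +y end edges: head top edge & tab top end
for (uu,v,z) in((249,410,.1398),(249,422,.1638+.017)): X=atz(P,(260+uu/4,130+v/3.1),z); print("clip end",X,tool(X))
```

```text
rod [0.5545 0.1578 0.08  ] [ 0.0355 -0.0006 -0.1027]
rod [0.5528 0.1295 0.08  ] [ 0.0356 -0.0006 -0.0743]
rod [0.5505 0.0901 0.08  ] [ 0.0356 -0.0005 -0.0349]
rod [0.5495 0.0729 0.08  ] [ 0.0356 -0.0004 -0.0177]
clip [0.5476 0.0722 0.122 ] [-0.0064 -0.0022 -0.0168]
clip [0.5475 0.071  0.139 ] [-0.0234 -0.0022 -0.0156]
carrier edge [0.5511638  0.09671012 0.089     ] [ 0.0266 -0.0002 -0.0415]
face along from mid est: 0.033466504240981625
clip end [0.54775966 0.07570311 0.1398    ] [-0.0242 -0.0023 -0.0203]
clip end [0.54872296 0.09174372 0.1808    ] [-0.0652 -0.0023 -0.0364]
```

Request:
drive_tool(
  moves=[
    [[0.008, 0.0017, 0.003, 0, 0, 0, 255], [0.016, 0.0017, 0.003, 0, 0, 0.001, 255], [0.024, 0.0017, 0.003, 0, 0, 0.001, 255], [0.032, 0.0017, 0.003, 0, 0, 0.001, 255], [0.032, 0.0017, 0.003, 0, 0, 0.001, 255]],
  ],
)

```text
clock: 21.35
tcp_pos: [0.5495, 0.0522, 0.0826]
orientation: [-0.484, -0.515, -0.484, 0.516]
wrist_force: [-0.1, 0.1, -1.0]
finger_gap: 0.009
```

Run:
```python
from h import *
s=readout.get_state(); im=cams.read_camera("wrist"); cv2.imwrite("pics/w25.png",cv2.resize(im[60:360,220:440],None,fx=2.7,fy=2,interpolation=cv2.INTER_CUBIC))
print(s["tcp_pos"],s["wrist_force"])
```

```text
[0.54951653 0.0521737  0.08258471] [-0.08979147  0.13852783 -1.01152883]
```

View pics/w25.png

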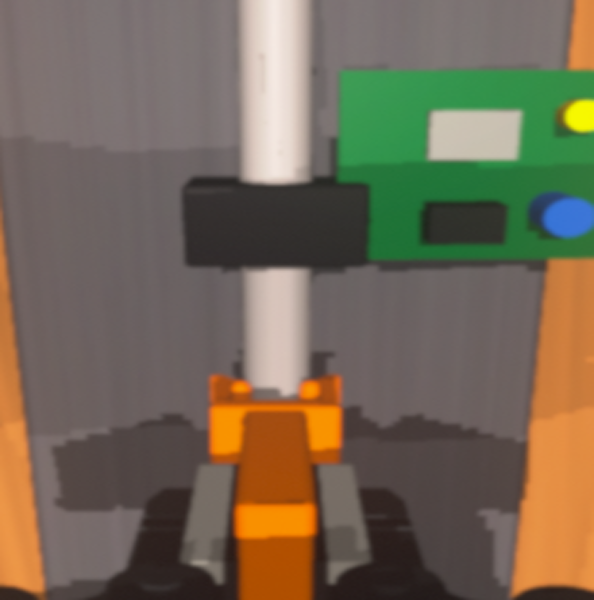

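Request:
drive_tool(
  moves=[
    [[0.002, 0, 0, 0, 0, 0, 255], [0.004, 0, 0, 0, 0, 0, 255], [0.006, 0, 0, 0, 0, 0, 255], [0.008, 0, 0, 0, 0, 0, 255], [0.01, 0, 0, 0, 0, 0, 255]],
  ],
)

```text
clock: 22.02
tcp_pos: [0.5499, 0.0522, 0.0733]
orientation: [0.484, 0.515, 0.484, -0.515]
wrist_force: [-0.8, 0.3, 3.7]
finger_gap: 0.0095
```

Request:
drive_tool(
  moves=[
    [[0.001, 0, 0, 0, 0, 0, 255], [0.003, 0, 0, 0, 0, 0, 255], [0.005, 0, 0, 0, 0, 0, 255], [0.006, 0, 0, 0, 0, 0, 255], [0.006, 0, 0, 0, 0, 0, 255]],
  ],
)

```text
clock: 22.65
tcp_pos: [0.5501, 0.0522, 0.0673]
orientation: [0.484, 0.515, 0.484, -0.515]
wrist_force: [-1.1, -0.0, 3.6]
finger_gap: 0.0093
```

Request:
drive_tool(
  moves=[
    [[0.001, 0, 0, 0, 0, 0, 255], [0.003, 0, 0, 0, 0, 0, 255], [0.005, 0, 0, 0, 0, 0, 255], [0.006, 0, 0, 0, 0, 0, 255], [0.006, 0, 0, 0, 0, 0, 255]],
  ],
)

```text
clock: 23.28
tcp_pos: [0.5504, 0.0522, 0.0615]
orientation: [0.485, 0.516, 0.484, -0.515]
wrist_force: [-1.1, -0.1, 6.0]
finger_gap: 0.0092
```

Request:
drive_tool(
  moves=[
    [[0.001, 0, 0, 0, 0, 0, 255], [0.002, 0, 0, 0, 0, 0, 255], [0.003, 0, 0, 0, 0, 0, 255], [0.004, 0, 0, 0, 0, 0, 255], [0.004, 0, 0, 0, 0, 0, 255]],
  ],
)

```text
clock: 23.9
tcp_pos: [0.5506, 0.0522, 0.0579]
orientation: [0.485, 0.516, 0.484, -0.515]
wrist_force: [-2.4, 0.3, 7.2]
finger_gap: 0.0093
```

Run:
```python
from h import *
s=readout.get_state(); im=cams.read_camera("wrist"); cv2.imwrite("pics/w26.png",cv2.resize(im[60:360,220:440],None,fx=2.7,fy=2,interpolation=cv2.INTER_CUBIC))
print(s["tcp_pos"],s["wrist_force"],s["ft_torque"])
```

```text
[0.55057435 0.0521618  0.05793107] [-2.40785523  0.30440638  7.15315591] [0.03319301 0.48649936 0.06580747]
```

View pics/w26.png

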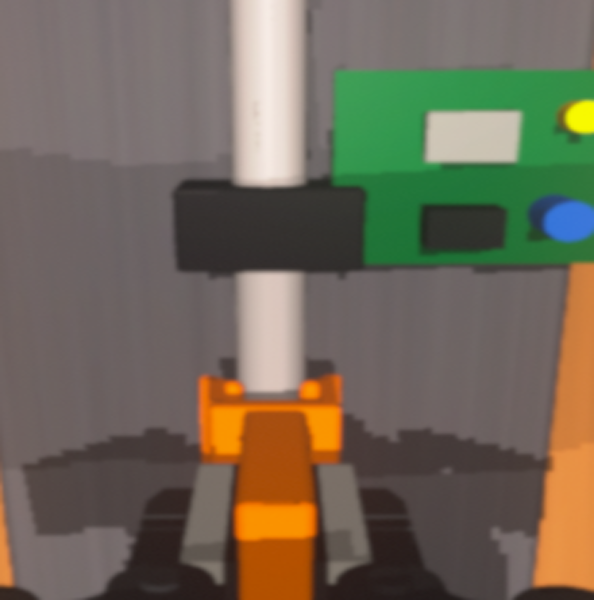

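Run:
```python
from h import *
s=readout.get_state(); R0=Rt(s["orientation"]); print(R0.round(4)); print(R.from_matrix(R0.T@want(-.06)).as_rotvec(), R0.T@np.array([-.0010,0,-.004]))
```

```text
[[ 2.100e-03  9.981e-01 -6.230e-02]
 [-5.000e-04 -6.230e-02 -9.981e-01]
 [-1.000e+00  2.100e-03  3.000e-04]]
[-0.00233504  0.00035065 -0.00214172] [ 3.99787430e-03 -1.00662403e-03  6.09024681e-05]
```

Request:
drive_tool(
  moves=[
    [[0.001, -0.0005, 0, 0, 0, 0, 255], [0.002, -0.001, 0, 0, 0, 0, 255], [0.003, -0.001, 0, 0, 0, 0, 255], [0.0035, -0.001, 0, 0, 0, 0, 255], [0.0035, -0.001, 0, 0, 0, 0, 255]],
  ],
)

```text
clock: 24.58
tcp_pos: [0.5503, 0.0522, 0.0551]
orientation: [0.485, 0.516, 0.483, -0.515]
wrist_force: [-0.9, -0.8, 6.7]
finger_gap: 0.0087
```

Run:
```python
from h import *
s=readout.get_state(); im=cams.read_camera("wrist"); cv2.imwrite("pics/w27.png",cv2.resize(im[60:360,220:440],None,fx=2.7,fy=2,interpolation=cv2.INTER_CUBIC))
print(s["tcp_pos"],s["wrist_force"],s["ft_torque"])
```

```text
[0.55033889 0.05217529 0.05513245] [-0.88367566 -0.77627781  6.72242142] [-0.02316837  0.3289946  -0.01097594]
```

View pics/w27.png

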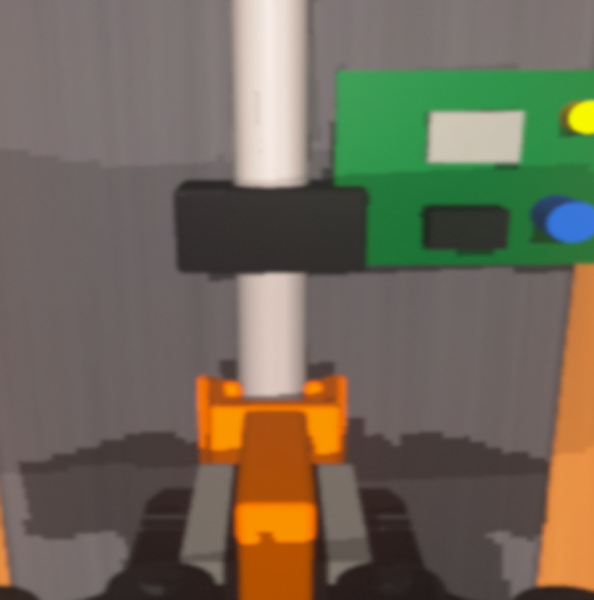

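Request:
drive_tool(
  moves=[
    [[0.001, 0, 0, 0, 0, 0, 255], [0.002, 0, 0, 0, 0, 0, 255], [0.003, 0, 0, 0, 0, 0, 255], [0.003, 0, 0, 0, 0, 0, 255], [0.003, 0, 0, 0, 0, 0, 255]],
  ],
)

```text
clock: 25.25
tcp_pos: [0.5502, 0.0522, 0.0522]
orientation: [0.485, 0.516, 0.483, -0.515]
wrist_force: [-2.6, -0.2, 6.0]
finger_gap: 0.0094
```

Run:
```python
from h import *
s=readout.get_state(); im=cams.read_camera("wrist"); cv2.imwrite("pics/w28.png",cv2.resize(im[60:360,220:440],None,fx=2.7,fy=2,interpolation=cv2.INTER_CUBIC))
print(s["tcp_pos"],s["wrist_force"],s["ft_torque"])
```

```text
[0.55015048 0.05215219 0.05221823] [-2.63753348 -0.18444736  5.99449236] [ 3.49559782e-02  6.06266918e-01 -2.64932004e-04]
```

View pics/w28.png

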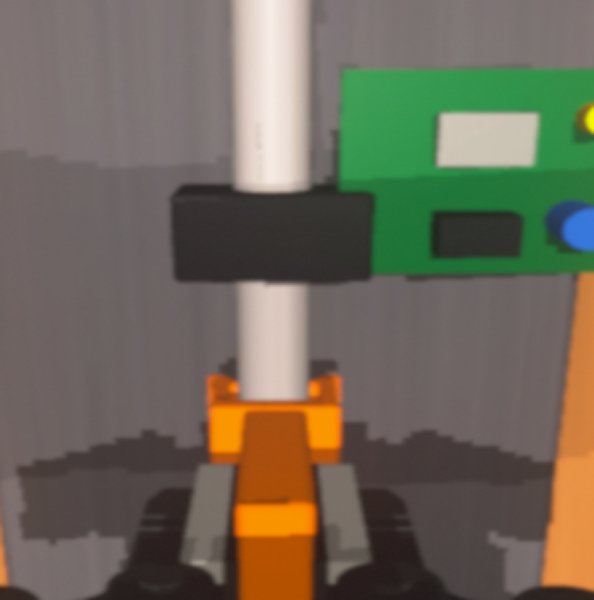

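Request:
drive_tool(
  moves=[
    [[-0.003, 0, 0, 0, 0, 0, 255], [-0.006, 0, 0, 0, 0, 0, 255], [-0.009, 0, 0, 0, 0, 0, 255], [-0.011, 0, 0, 0, 0, 0, 255], [-0.011, 0, 0, 0, 0, 0, 255]],
  ],
)

```text
clock: 25.92
tcp_pos: [0.5501, 0.0522, 0.0633]
orientation: [0.485, 0.516, 0.483, -0.515]
wrist_force: [-0.5, -0.8, 2.4]
finger_gap: 0.009
```

Run:
```python
from h import *
s=readout.get_state(); im=cams.read_camera("wrist"); cv2.imwrite("pics/w29.png",cv2.resize(im[60:360,220:440],None,fx=2.7,fy=2,interpolation=cv2.INTER_CUBIC))
print(s["tcp_pos"],s["wrist_force"],s["ft_torque"])
sc=cams.read_camera("scene"); cv2.imwrite("pics/s29.png",cv2.resize(sc[160:260,330:450],None,fx=6,fy=6,interpolation=cv2.INTER_CUBIC))
P=proj("wrist",s); R0=Rt(s["orientation"])
for v in (270,280): X=atz(P,(220+271/2.7,60+v/2),.085); print((R0.T@(X-s["tcp_pos"])).round(4))
print(planR((.5491,.0522,.118),want(-.06)))
```

```text
[0.55008309 0.05218202 0.06330645] [-0.53888412 -0.78936389  2.39469827] [0.01506386 0.26920105 0.00861373]
[-0.0217 -0.002  -0.0475]
[-0.0217 -0.002  -0.0454]
(array([-0.0058, -0.001 ,  0.    ]), array([-0.0024,  0.0004, -0.0035]), array([0.5491, 0.0522, 0.069 ]))
```

View pics/w29.png

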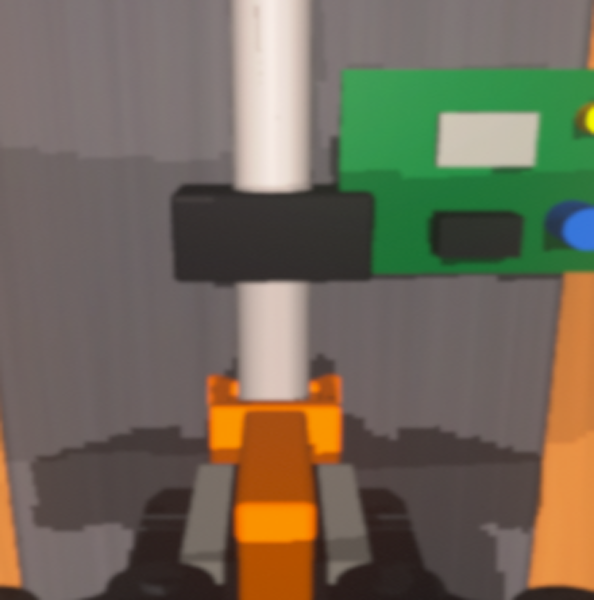

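View pics/s29.png

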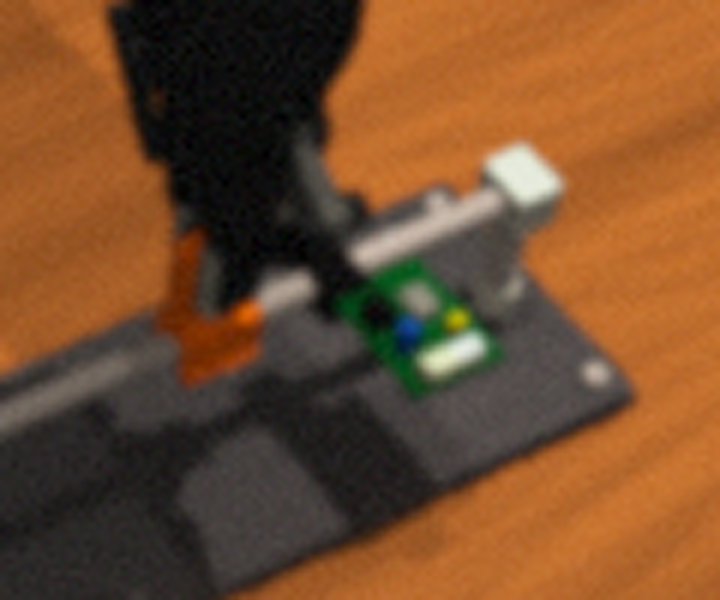

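Request:
drive_tool(
  moves=[
    [[-0.002, -0.0005, -0.004, 0, 0, 0, 255], [-0.003, -0.0005, -0.008, 0, 0, 0, 255], [-0.003, -0.0005, -0.012, 0, 0, 0, 255], [-0.003, -0.0005, -0.016, 0, 0, 0, 255], [-0.003, -0.0005, -0.018, 0, 0, 0, 255]],
  ],
)

```text
clock: 26.65
tcp_pos: [0.5509, 0.0688, 0.0662]
orientation: [-0.486, -0.516, -0.482, 0.516]
wrist_force: [-0.0, -5.6, 0.8]
finger_gap: 0.0094
```

Run:
```python
from h import *
s=readout.get_state(); im=cams.read_camera("wrist"); cv2.imwrite("pics/w30.png",cv2.resize(im[160:360,220:440],None,fx=3,fy=3,interpolation=cv2.INTER_CUBIC))
print(s["tcp_pos"],s["wrist_force"],s["ft_torque"])
```

```text
[0.55085042 0.06875649 0.06616982] [-0.03362684 -5.62312832  0.75213379] [-1.23165713e+00  1.07654098e-01  2.71661643e-04]
```

View pics/w30.png

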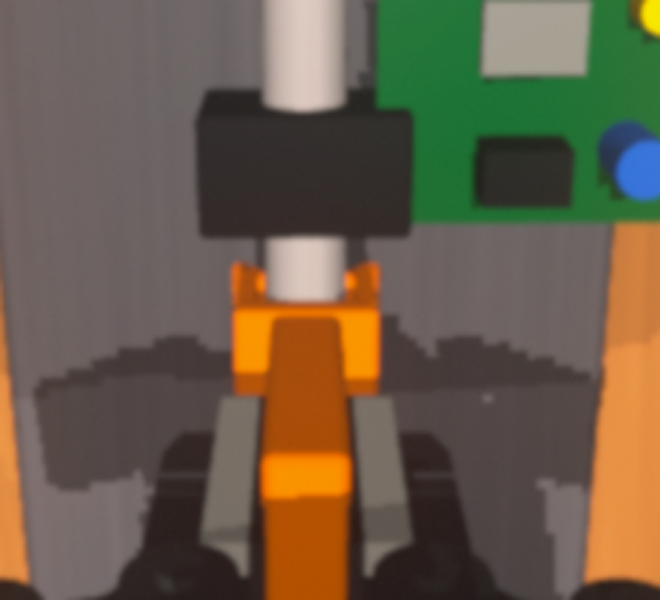

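Request:
drive_tool(
  moves=[
    [[0, 0, -0.002, 0, 0, 0, 255], [0, 0, -0.004, 0, 0, 0, 255], [0, 0, -0.006, 0, 0, 0, 255], [0, 0, -0.0075, 0, 0, 0, 255], [0, 0, -0.0075, 0, 0, 0, 255]],
  ],
)

```text
clock: 27.32
tcp_pos: [0.5513, 0.0752, 0.066]
orientation: [-0.486, -0.515, -0.481, 0.516]
wrist_force: [-1.1, -4.6, 1.1]
finger_gap: 0.0091
```

Run:
```python
from h import *
s=readout.get_state(); im=cams.read_camera("wrist"); cv2.imwrite("pics/w31.png",cv2.resize(im[180:330,260:410],None,fx=4,fy=4,interpolation=cv2.INTER_CUBIC))
print(s["tcp_pos"],s["wrist_force"],s["ft_torque"])
```

```text
[0.551315   0.07515637 0.0660453 ] [-1.12471414 -4.58267346  1.07826867] [-1.07693162  0.18386161  0.01659872]
```

View pics/w31.png

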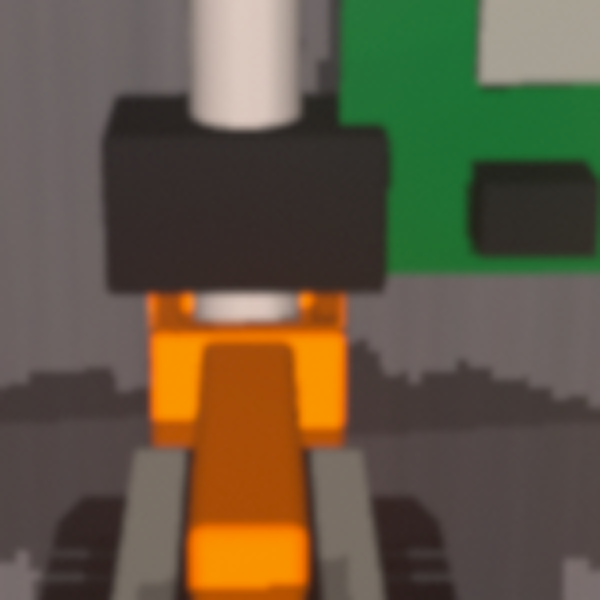

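Request:
drive_tool(
  moves=[
    [[0, 0, -0.001, 0, 0, 0, 255], [0, 0, -0.002, 0, 0, 0, 255], [0, 0, -0.003, 0, 0, 0, 255], [0, 0, -0.003, 0, 0, 0, 255], [0, 0, -0.003, 0, 0, 0, 255]],
  ],
)

```text
clock: 28.0
tcp_pos: [0.5514, 0.0772, 0.066]
orientation: [-0.487, -0.515, -0.481, 0.517]
wrist_force: [-0.3, -5.9, 1.0]
finger_gap: 0.009
```

Request:
drive_tool(
  moves=[
    [[0, 0, -0.001, 0, 0, 0, 255], [0, 0, -0.0015, 0, 0, 0, 255], [0, 0, -0.0015, 0, 0, 0, 255], [0, 0, -0.0015, 0, 0, 0, 255], [0, 0, -0.0015, 0, 0, 0, 255]],
  ],
)

```text
clock: 28.62
tcp_pos: [0.5514, 0.0776, 0.0658]
orientation: [-0.487, -0.514, -0.48, 0.518]
wrist_force: [-0.0, -5.1, 0.7]
finger_gap: 0.0093
```

Run:
```python
from h import *
s=readout.get_state(); im=cams.read_camera("wrist"); cv2.imwrite("pics/w32.png",cv2.resize(im[180:330,260:410],None,fx=4,fy=4,interpolation=cv2.INTER_CUBIC))
print(s["tcp_pos"],s["wrist_force"],s["ft_torque"])
```

```text
[0.55144027 0.07760117 0.06584754] [-0.04622955 -5.07235228  0.68216066] [-1.18328261  0.19653533 -0.003108  ]
```

View pics/w32.png

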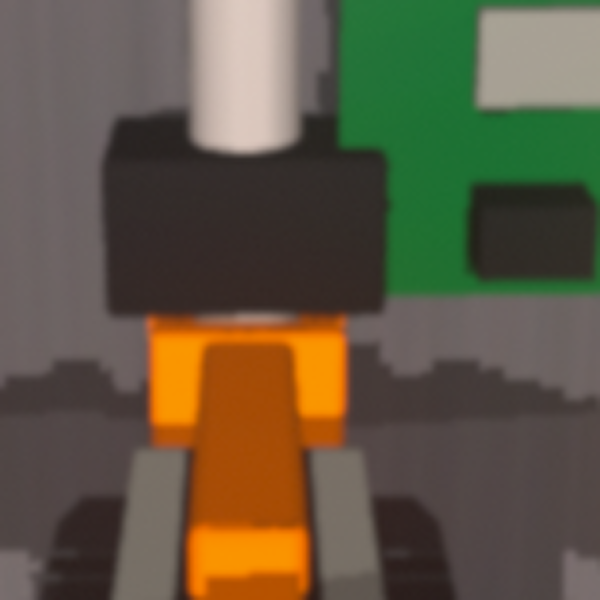

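Request:
drive_tool(
  moves=[
    [[0, 0, -0.001, 0, 0, 0, 255], [0, 0, -0.002, 0, 0, 0, 255], [0, 0, -0.0026, 0, 0, 0, 255], [0, 0, -0.0026, 0, 0, 0, 255], [0, 0, -0.0026, 0, 0, 0, 255]],
  ],
)

```text
clock: 29.3
tcp_pos: [0.5515, 0.0787, 0.0657]
orientation: [-0.487, -0.514, -0.479, 0.519]
wrist_force: [-1.9, -7.2, 1.5]
finger_gap: 0.009
```

Run:
```python
from h import *
s=readout.get_state(); im=cams.read_camera("wrist"); cv2.imwrite("pics/w33.png",cv2.resize(im[180:330,260:410],None,fx=4,fy=4,interpolation=cv2.INTER_CUBIC))
print(s["tcp_pos"],s["wrist_force"],s["ft_torque"])
```

```text
[0.551537   0.07866602 0.06573746] [-1.92551914 -7.23261139  1.50808896] [-1.47233588  0.21906306  0.01344915]
```

View pics/w33.png

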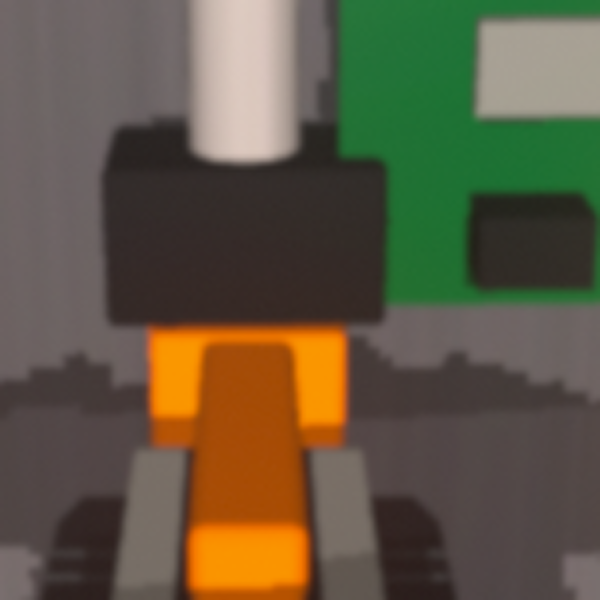

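Run:
```python
from h import *
s=readout.get_state(); print(planR((.5491,.0522,.118),want(-.06)), Rt(s["orientation"]).round(3))
```

```text
(array([-0.0029, -0.0007,  0.0266]), array([-0.0065,  0.014 , -0.0033]), array([0.5491, 0.0522, 0.069 ])) [[ 0.002  0.998 -0.066]
 [-0.014 -0.066 -0.998]
 [-1.     0.003  0.014]]
```

Request:
drive_tool(
  moves=[
    [[0, 0, -0.001, 0, 0, 0, 255], [0, 0, -0.002, 0, 0, 0, 255], [0, 0, -0.0024, 0, 0, 0, 255], [0, 0, -0.0024, 0, 0, 0, 255], [0, 0, -0.0024, 0, 0, 0, 255]],
  ],
)

```text
clock: 29.98
tcp_pos: [0.5515, 0.0787, 0.0656]
orientation: [-0.488, -0.513, -0.477, 0.521]
wrist_force: [-1.2, -9.2, 1.8]
finger_gap: 0.0094
```

Run:
```python
from h import *
s=readout.get_state(); im=cams.read_camera("wrist"); cv2.imwrite("pics/w34.png",cv2.resize(im[180:330,260:410],None,fx=4,fy=4,interpolation=cv2.INTER_CUBIC))
print(s["tcp_pos"],s["wrist_force"],s["ft_torque"]);print(planR((.5491,.0522,.118),want(-.06)))
```

```text
[0.55150191 0.07865697 0.06560895] [-1.19411607 -9.23674179  1.80571044] [-1.99669083  0.23286755  0.05150537]
(array([-0.0029, -0.0006,  0.0266]), array([-0.008 ,  0.0189, -0.003 ]), array([0.5491, 0.0522, 0.069 ]))
```

View pics/w34.png

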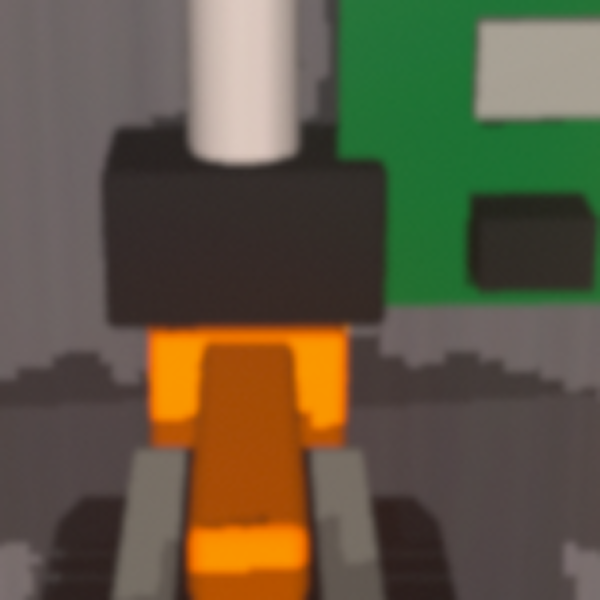

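Request:
drive_tool(
  moves=[
    [[0, 0, 0, 0, 0, 0, 255], [0, 0, 0, 0, 0, 0, 200], [0, 0, 0, 0, 0, 0, 150], [0, 0, 0, 0, 0, 0, 150], [0, 0, 0, 0, 0, 0, 150]],
  ],
)

```text
clock: 30.65
tcp_pos: [0.5516, 0.0789, 0.0656]
orientation: [-0.488, -0.513, -0.477, 0.521]
wrist_force: [-0.4, -0.4, -1.5]
finger_gap: 0.0349
```

Run:
```python
from h import *
s=readout.get_state(); im=cams.read_camera("wrist"); cv2.imwrite("pics/w35.png",cv2.resize(im[160:360,220:440],None,fx=3,fy=3,interpolation=cv2.INTER_CUBIC))
print(s["tcp_pos"],s["wrist_force"])
```

```text
[0.55155159 0.07892371 0.06558612] [-0.36406817 -0.42134233 -1.49420532]
```

View pics/w35.png

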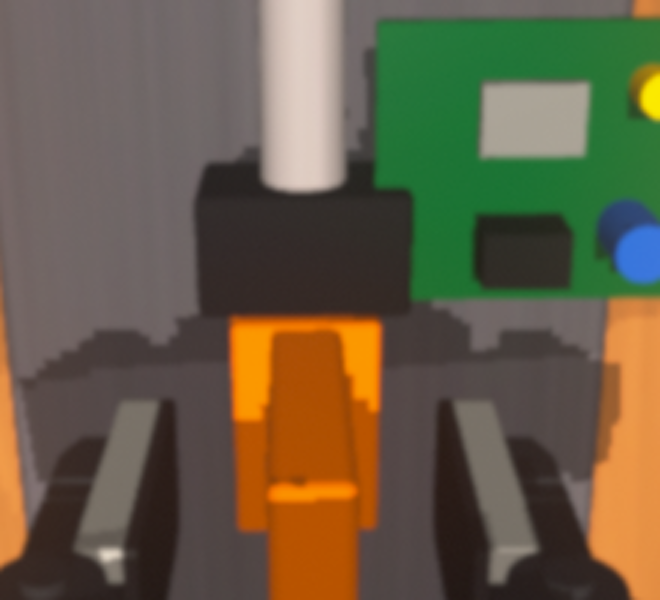

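Released with the clip against the carrier. Retreating straight up.

Request:
drive_tool(
  moves=[
    [[-0.02, 0, 0, 0, 0, 0, 150], [-0.05, 0, 0, 0, 0, 0, 150], [-0.09, 0, 0, 0, 0, 0, 150], [-0.13, 0, 0, 0, 0, 0, 150], [-0.14, 0, 0.0, 0, 0, 0, 150]],
  ],
)

```text
clock: 31.32
tcp_pos: [0.5529, 0.0816, 0.2087]
orientation: [-0.489, -0.514, -0.476, 0.519]
wrist_force: [0.5, 1.2, -0.5]
finger_gap: 0.0353
```

Request:
drive_tool(
  moves=[
    [[0, 0, -0.03, 0, 0, 0, 150], [0, 0, -0.05, 0, 0, 0, 150], [0, 0, -0.05, 0, 0, 0, 150], [0, 0, -0.05, 0, 0, 0, 150], [0, 0, -0.05, 0, 0, 0, 150]],
  ],
)

```text
clock: 31.95
tcp_pos: [0.5561, 0.131, 0.2073]
orientation: [-0.489, -0.514, -0.476, 0.52]
wrist_force: [-1.0, 0.3, -0.8]
finger_gap: 0.0352
```

Run:
```python
from h import *
s=readout.get_state(); im=cams.read_camera("wrist"); cv2.imwrite("pics/w36.png",im); np.savez("w36.npz",P=proj("wrist",s))
cv2.imwrite("pics/w36c.png",cv2.resize(im[180:330,260:410],None,fx=4,fy=4,interpolation=cv2.INTER_CUBIC))
sc=cams.read_camera("scene"); cv2.imwrite("pics/s36.png",sc); cv2.imwrite("pics/s36c.png",cv2.resize(sc[160:260,330:450],None,fx=6,fy=6,interpolation=cv2.INTER_CUBIC))
print(s["clock"],s["tcp_pos"],s["wrist_force"])
```

```text
31.95 [0.55605264 0.13098307 0.20733043] [-0.97841914  0.25322802 -0.79120301]
```

View pics/w36.png

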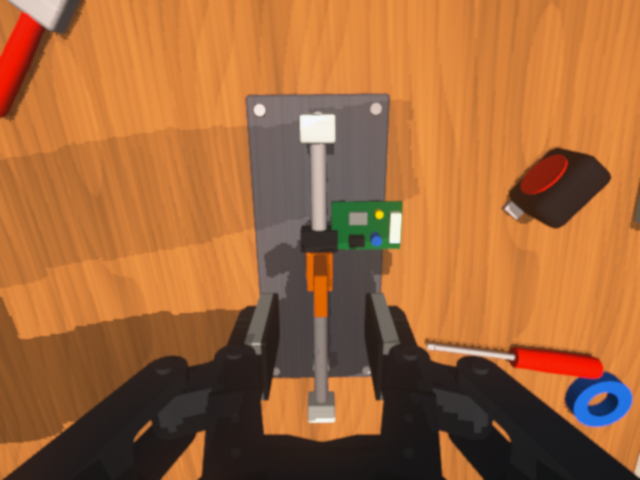

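View pics/s36c.png

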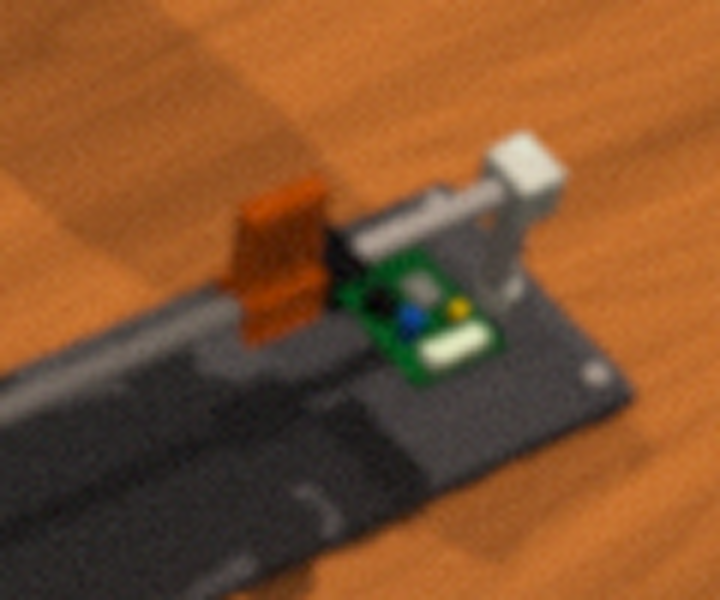

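View pics/s36.png

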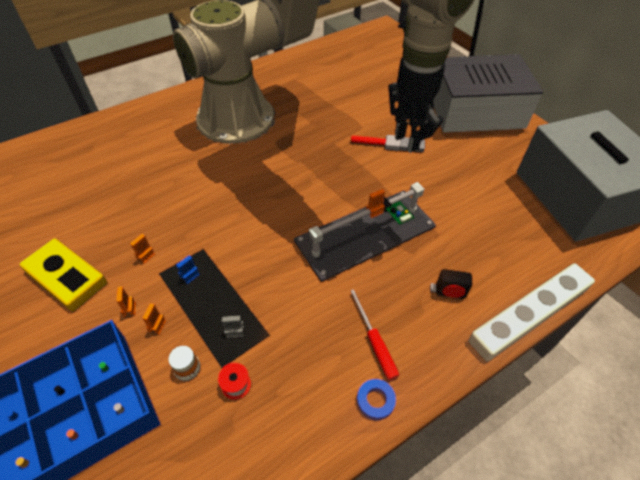

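View pics/w36c.png

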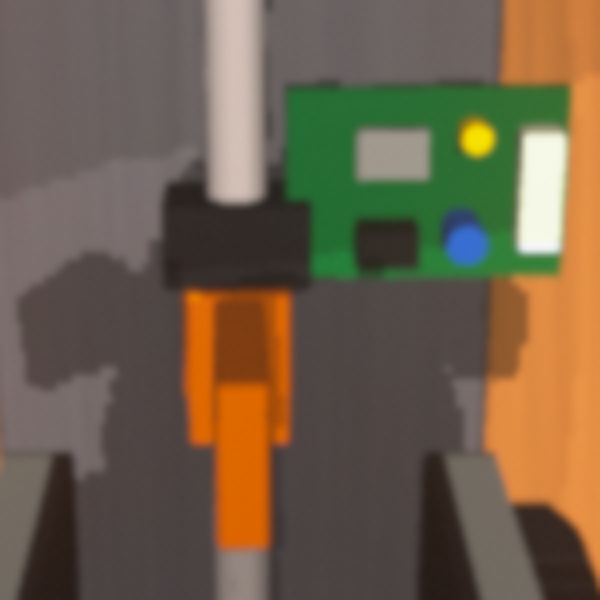

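Run:
```python
from h import *
P=np.load("w36.npz")["P"]; f=lambda u,v,z:atz(P,(260+u/4,180+v/4),z)
a,b=f(244,383,.132),f(244,548,.132); print("tab top",a,b,np.linalg.norm(a-b),"width",np.linalg.norm(f(217,450,.132)-f(270,450,.132)))
print("head front",f(239,291,.091),"carrier edge",f(239,289,.089))
for v in (120,190): print("rod",f(237 if v<150 else 236.5,v,.080))
u=np.array([.0597,.998,0]);n=np.array([.998,-.0597,0]);m=np.array([.5491,.0633,0])
for X in (a,b,f(237,120,.08),f(239,291,.091)): print(((X-m)@u).round(4),((X-m)@n).round(4))
```

```text
tab top [0.55221584 0.09670654 0.132     ] [0.54987865 0.06345691 0.132     ] 0.033331674392449794 width 0.009456816101077284
head front [0.55149218 0.09720021 0.091     ] carrier edge [0.55146995 0.09680597 0.089     ]
rod [0.55343204 0.12953608 0.08      ]
rod [0.55227205 0.11480035 0.08      ]
0.0335 0.0011
0.0002 0.0008
0.0664 0.0004
0.034 0.0004
```

```bash
python3 -c "
from h import *
print(env.hand_in())"
```

```text
the job is handed in; nothing more can be done
None
```

The orange clip is snapped onto the rod, slid up against the carrier and let go, and the job is handed in at about 32 s. The first grasp failed and I had to recover from it.

- **What went wrong:** the real fingertips end about 30 mm short of the reported TCP. On the first grasp the fingers only brushed the top of the tab and knocked the clip over onto its end on the mat. I measured the offset, picked the clip up, stood it upright on the open table beside the mat (about x 0.70, y -0.23) and grasped it again from above.
- **Pressing on:** I went down in small steps with a peak reading of about 7 N, which puts the rod's sinking at roughly 20 mm. The jaws spread and then closed again, about 25 mm clear of the carrier.
- **Sliding:** the clip dragged by about 5 N. Against the carrier it stopped moving at about 9 N total, so the push on the carrier itself was about 4–5 N.

**Last checks:**
- The clip's front end is level with the carrier face, with a measured gap under 1 mm.
- Sideways offset is about 1 mm or less.
- The measured tab size (33.3 x 9.5 mm) fits the fully-on height.
- The gripper is about 0.1 m clear of everything.
- The neighbours I compared (blue and grey clips, spool, screwdriver) look unmoved.

**One disagreement:** while the clip was held, the arm's pose put the bore 2–3 mm above the height expected from the force reading. I put this down to the fingertip offset or a slight slip in the grip. The final picture does not show the clip sitting high.

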